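# Lower the filling stand one hole and drop its funnel in over the tub

### The job

Set up the filling stand for the small tub on the scales: press in the stand's spring button, slide its tube down and let the button snap out through the next hole, without forcing the tube against the button. Then take the steel funnel from its beaker and seat it upright in the stand's ring, flange flat on the ring and spout inside the mouth of the tub, and let go. Leave the tub and everything else where they stand.

Things in the scene. Friction and masses are not known exactly. Their poses are not given: they have to be found in the camera images.
- stand: fixed filling stand: steel foot 120 x 78 x 12 mm, square steel post 24 mm wide on the z axis. Origin at the centre of the foot's underside. z up; y level, from the post along the arm to the ring; x level, out of the post on the button's side
- outer_tube (a joint): travel of the stand's square aluminium outer tube (30 x 30 x 129 mm, wall 2 mm, closed top) down the post, m: 0 at the start, grows downward, -0.03 to 0.04. It rubs stiffly: 8 to 9 N pushes it down; let go, it stays. 11.5 mm holes in a row in its x face; their spacing differs from stand to stand: the next to reach the button is 20 to 36 mm above the present one
- snap_button (a joint): how far the spring button is pressed in, m: 0 fully out (locked in a hole; it stops the tube dead, and bears at most 15 N from it), 0.0055 flush with the tube's face, about 0.007 while it rides hidden behind the wall between holes; at most 0.0085. Spring 4 N at rest, 6.5 N fully in. Pressed flush, its dome still catches the wall a little, and slips in as the tube is pushed down with 10 to 20 N
- button_tip (a point): tip of the button, a round-ended steel pin 10 mm in diameter carried by the post 215 mm above the table; it sticks 5.5 mm out of the hole in the tube's x face, its tip 20.5 mm from the post axis. It moves in and out along the stand's x and stays at its height as the tube slides. The tube's opposite face is 15 mm from the post axis
- tube_top (a point): centre of the closed flat top of the outer tube (30 x 30 mm, black cap), on the post axis, 49 mm above the button at the start; goes down with the tube
- ring_seat (a point): centre of the flat upper face of the aluminium ring on the tube's arm: inner diameter 44 mm, outer 68 mm, 10 mm thick; 140 mm from the post axis along the stand's y, 45 mm below the button at the start; goes down with the tube. The tub stands below it
- funnel_mid (a point): loose round steel funnel, 100 mm high, 0.12 kg: point on its axis half-way up, at its flange's underside. Below: spout 38 mm in diameter, 50 mm long. Here: flat flange 58 mm in diameter, 3 mm thick, to rest on the ring. From 25 to 50 mm above: straight collar 62 mm in diameter, to grip. z = axis, up to the mouth. At the start it hangs by the flange in the beaker
- spout_tip (a point): centre of the funnel's lower end, 50 mm below funnel_mid
- beaker: loose steel beaker that holds the funnel at the start, 58 mm in diameter, 75 mm high, 0.45 kg; origin at the centre of its underside
- tub: small white plastic tub on the scales' platter, under the ring: 64 mm in diameter at the rim, 60 mm high, 2.5 mm wall; origin at the centre of its underside
- tub_rim (a point): centre of the tub's open mouth (inner diameter 59 mm), 115 mm above the table
- scales: fixed bench scales, 200 x 180 mm, steel platter 165 x 165 mm with its top 55 mm above the table; origin at the centre of the underside
- lidded_jar: bystander: closed white plastic jar, 68 mm in diameter, 88 mm high; origin at its underside
- spare_tub: bystander: another white tub like the one on the scales, on the table; origin at its underside
- carton_a: bystander: small white carton 95 x 65 x 55 mm; origin at its underside
- carton_b: bystander: small white carton 95 x 65 x 55 mm; origin at its underside
- scoop: bystander: steel hand scoop, 180 mm long; origin on its underside

How it is judged:
By the outcome, as a careful person would: the job done as asked, in the order asked, and still so for the second after the job is handed in, with the robot touching nothing.
It also fails if it takes over 64 s, if anything falls off the work surface, if the arm or the gripper's body presses on something with over 40 N, if the wrist force passes 120 N, or if a joint passes its speed limit or range.

### The arm

A 7-joint arm with a two-finger parallel gripper is mounted at the origin on the work surface. World frame = base frame: x ahead of the robot, y to its left, z up, the work surface at z = 0. Lengths are in m, angles in rad, forces in N, time in s.
With the tool pointing down it reaches from about 0.4 to 0.9 m from the base axis. Payload 5.6 kg.
Tool frame: the origin (TCP) lies midway between the tips of the shut fingers; the grasp point (between the pads) lies 19 mm behind it; z points along the fingers, y is the direction in which the jaws open and shut (so a half turn about z gives the same grasp; the last joint's range is limited). The gripper opens to 92 mm and grips with 3 to 60 N. Pads are 20 mm wide; open, the fingers measure 128 mm over their backs; the gripper's body (75 mm by 189 mm) begins 69 mm behind the grasp point.
Start: joints at [-1.379, 0.468, -0.012, 1.603, 0.006, 1.071, -0.056], TCP at [0.151, 0.632, 0.215] pointing down, gripper open.
Joint ranges: [-2.53, 2.53], [-0.31, 2.02], [-1.57, 1.55], [0.28, 2.44], [-1.29, 4.43], [0.15, 1.84], [-2.92, 2.92]. Speed limits (rad/s): [2.57, 2.57, 3.14, 3.14, 3.14, 3.14, 3.14].

### API

Orientations are given as a unit quaternion [x, y, z, w].
In Python, from rig import robot, vision, job, models gives the robot as it stands.
- The arm moves only by the tool play_rows, never from a script. Its argument "increments" is a list that holds one entry, the list of rows, each a list of 7 numbers: the shift along the tool's x, y, z in m, then the turn, a rotation vector about the tool's x, y, z in rad, then the closure in counts, from 0 (fully open) to 255 (shut). A call has 1 to 8 rows; each row shifts and turns the commanded pose from where the row before left it, along the tool's axes as they then stand; what a row does not reach is not made up. A row lasts 1/10 s, in which the tool goes at most 50 mm and 8.59 degrees, less where a joint would pass 70% of its speed; a pose out of reach is approached as far as the arm can. A call is refused whole if a number of a shift passes 0.05 or a number of a turn 0.15, either way. A call with a gripper value outside its range is refused whole. The fingers move at their own pace and stop on an object; the grip force is fixed at half the most. Time passes only in rows, so rows that do not move let the fingers close. It gives the time, the measured TCP pose, the force and the opening at its end, in the units of the state.
- robot.observe(): the state, without advancing time (a new reading comes with each control period).
- vision.get_image(name): name is "scene" or "top" or "wrist"; returns a dict with "image" (420x560x3 uint8, blue, green, red), "intrinsics" (3x3 intrinsics, pixels), "k1" (the pictures are not rectified: a ray, as slopes to the right and down, at radius r is drawn at 1 + k1 r^2 times it, then the intrinsics apply), "R" (3x3) and "t" (3): a world point X has camera coordinates R X + t. Camera axes: x right, y down, z forward; pixel columns grow to the right and rows downward; lengths in m; the calibration is good to about 2 mm. A picture is of the moment at which its call begins. There is no depth.
- job.finish_job(): hands the job in, once; it reports no verdict.
Trained networks look in the newest picture that a camera, given by its name, has taken for a name from the list of things; names that differ only in an ending like _2 or _b are one class to them, and where a whole thing is asked for, a point or a joint stands for the part that bears it (a point fixed in the world has none). Each returns a list of dicts, best first, with "confidence" (0 to 1); they miss things now and then, are a little off and sometimes report something else, mostly with a low value. They report only what shows in the picture. A call takes as long as a camera call.
- models.regions_of(camera, target): "region" (420x560 bool, what is visible of it) and "rect" ([left, top, width, height] in pixels, round what is visible of it).
- models.tip_of(camera, target): "pixel" ([row, column] in pixels: a listed point, or the origin of a listed thing).
The state is a dict: "t": time; "joint_pos": joint angles; "joint_vel": joint speeds; "joint_torque": joint torques, N m; "position": TCP position; "eef_rot": TCP orientation; "ft_force": force on the tool from outside, world axes, zero at the start; "torque": the same for the moment, N m; "grip_width": finger opening in m.
Only numpy, scipy, OpenCV 4.12 (cv2) and the standard library are available. Lean on these libraries where they do the work, as an engineer would, in place of code of your own. Each camera call takes 0.05 s, during which the arm holds its last target.

## Working session

There is one attempt and no reset: what is moved stays moved. The work goes in short steps, Python scripts to look and compute and a tool call to move; the robot and the scene stay as the last step left them, time stands still between calls to the robot, and variables do not carry over. Pictures are saved under pics/ and viewed, and the job is handed in when it is done.

Besides the shell and the picture viewer there is one more tool, called as name(argument=value, ...), one argument or row to a line, values as JSON. play_rows: Moves the arm, as the interface text tells. Its arguments: {"type":"object","properties":{"increments":{"type":"array","items":{"type":"array","items":{"type":"array","items":{"type":"number"}}}}},"required":["increments"]}

```bash
ls; mkdir -p pics; python3 - <<'E'
from rig import robot, vision, job, models
import cv2
s=robot.observe()
for k,v in s.items(): print(k,v)
for n in ["scene","top","wrist"]:
    d=vision.get_image(n); cv2.imwrite(f"pics/{n}0.png",d["image"]); print(n,d["intrinsics"],d["k1"],d["R"],d["t"])
E
```

```text
pics
t 0.0
joint_pos [-1.3790394   0.4683559  -0.01162267  1.60360556  0.0059691   1.07141259
 -0.05629996]
joint_vel [ 1.84767150e-03 -9.09751803e-04 -2.52520820e-04  4.69585518e-05
  4.94083304e-04  1.39616064e-04 -3.80690769e-04]
joint_torque [ 8.18699773e-04 -5.20571744e+01 -1.22985186e-02 -2.43755203e+01
 -5.66961779e-02  1.68911414e-02  1.40522511e-04]
position [0.15110703 0.63159534 0.21366164]
eef_rot [ 1.17139425e-01  9.93115095e-01 -8.71344128e-04 -5.90618523e-05]
ft_force [ 0.70832513 -0.05931619 -0.3426711 ]
torque [ 0.03130688 -0.0119305   0.00830901]
grip_width 0.09223486594638003
scene [[383.84403662   0.         279.39371233]
 [  0.         383.84403662 208.40275912]
 [  0.           0.           1.        ]] -0.09870727554547667 [[-0.77039011  0.63722568  0.02103595]
 [ 0.41634844  0.52779456 -0.7403289 ]
 [-0.48285924 -0.56158378 -0.67191562]] [ 0.33124015 -0.10193092  1.34086112]
top [[514.7659311    0.         277.2631449 ]
 [  0.         514.7659311  209.42663497]
 [  0.           0.           1.        ]] -0.1564367872111649 [[ 0.00582687 -0.99997051 -0.00500258]
 [-0.99553887 -0.00532978 -0.09420165]
 [ 0.09417221  0.00552916 -0.99554057]] [0.02818528 0.45123104 1.45363387]
wrist [[309.36506459   0.         283.19577854]
 [  0.         309.36506459 207.02690525]
 [  0.           0.           1.        ]] -0.001922332668985032 [[ 0.23193172  0.97273087 -0.00152494]
 [ 0.93704424 -0.22300153  0.26873481]
 [ 0.26106659 -0.06375706 -0.963213  ]] [-0.64992214 -0.03186997  0.39055606]
```

View pics/scene0.png

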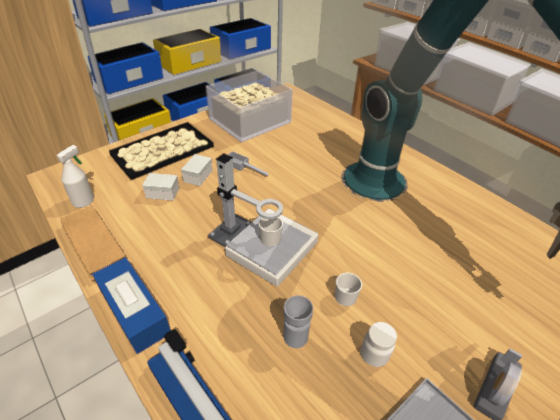

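View pics/top0.png

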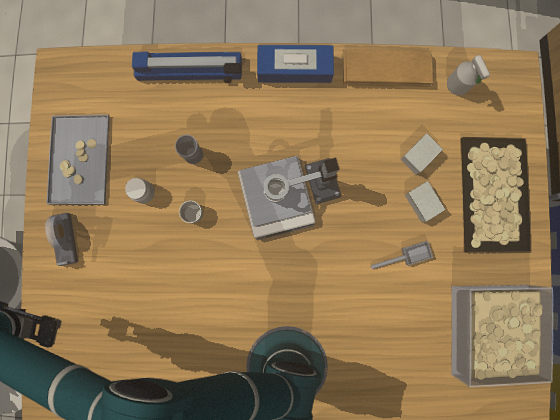

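View pics/wrist0.png

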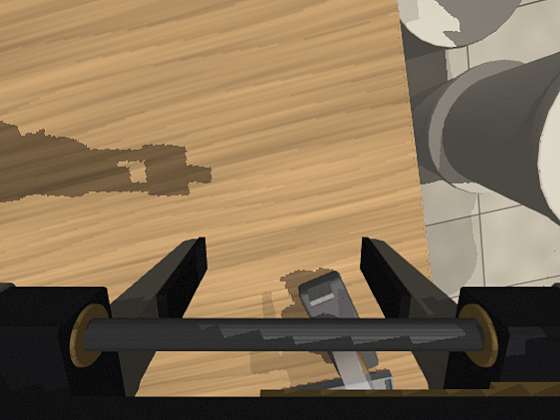

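```bash
cat > h.py <<'E'
from rig import robot, vision, job, models
import cv2, numpy as np
def cam(n):
    return vision.get_image(n)
def ray(d,px):  # px=[row,col]
    K=np.array(d["intrinsics"]);k=d["k1"]
    u=np.array([(px[1]-K[0,2])/K[0,0],(px[0]-K[1,2])/K[1,1]])
    s=u.copy()
    for _ in range(30): s=u/(1+k*(s@s))
    R=np.array(d["R"]);t=np.array(d["t"])
    return -R.T@t, R.T@np.array([s[0],s[1],1.])
def atz(d,px,z):
    c,v=ray(d,px); return c+v*(z-c[2])/v[2]
def proj(d,X):
    K=np.array(d["intrinsics"]);k=d["k1"]
    c=np.array(d["R"])@np.array(X)+np.array(d["t"]); s=c[:2]/c[2]; s=s*(1+k*(s@s))
    return np.array([K[1,1]*s[1]+K[1,2],K[0,0]*s[0]+K[0,2]])
def tri(ds,pxs):
    A=np.zeros((3,3));b=np.zeros(3)
    for d,p in zip(ds,pxs):
        c,v=ray(d,p);v/=np.linalg.norm(v);M=np.eye(3)-np.outer(v,v);A+=M;b+=M@c
    return np.linalg.solve(A,b)
E
python3 - <<'E'
from h import *
Z=dict(stand=0,button_tip=.215,tube_top=.264,ring_seat=.170,funnel_mid=None,spout_tip=None,beaker=0,tub=.055,tub_rim=.115,scales=0,lidded_jar=0,spare_tub=0)
S=cam("scene");T=cam("top")
for n,z in Z.items():
    print(n)
    a=models.tip_of("scene",n);b=models.tip_of("top",n)
    for nm,d,l in(("s",S,a),("t",T,b)):
        for r in l[:2]: print("  ",nm,round(r["confidence"],2),np.round(r["pixel"],1), None if z is None else np.round(atz(d,r["pixel"],z),4))
    if a and b: print("   tri",np.round(tri([S,T],[a[0]["pixel"],b[0]["pixel"]]),4))
im=S["image"];cv2.imwrite("pics/s1.png",cv2.resize(im[130:290,180:380],None,fx=4,fy=4,interpolation=cv2.INTER_CUBIC)[:600])
im=T["image"];cv2.imwrite("pics/t1.png",cv2.resize(im[130:250,160:360],None,fx=4,fy=4,interpolation=cv2.INTER_CUBIC))
print(robot.observe()["t"])
E
```

```text
stand
   s 0.9 [232.9 230.8] [ 0.5386 -0.0944  0.    ]
   t 0.64 [182.2 323.3] [ 0.5338 -0.1034  0.    ]
   tri [ 0.5344 -0.1035 -0.0098]
button_tip
   t 0.33 [153.8 417.3] [ 0.5769 -0.326   0.215 ]
tube_top
   s 0.92 [157.9 224.2] [ 0.5352 -0.0991  0.264 ]
   s 0.55 [239.4 269. ] [0.6207 0.1897 0.264 ]
   t 0.88 [166.3 331.3] [ 0.5335 -0.1006  0.264 ]
   tri [ 0.5339 -0.1009  0.2625]
ring_seat
   s 0.66 [208.2 268.3] [0.5005 0.0358 0.17  ]
   t 0.97 [184.4 275.9] [0.5021 0.0338 0.17  ]
   t 0.53 [155.3 416.4] [ 0.5822 -0.3357  0.17  ]
   tri [0.5011 0.0347 0.1698]
funnel_mid
   s 0.8 [317.3 302.3] None
   t 0.79 [151.5 188.5] None
   tri [0.6047 0.2823 0.0813]
spout_tip
   s 0.71 [330.1 295.2] None
   t 0.74 [149.6 190.1] None
   tri [0.6199 0.2828 0.0434]
beaker
   s 0.56 [337.5 294.1] [0.616  0.2789 0.    ]
   t 0.49 [153.1 193.6] [0.6191 0.2793 0.    ]
   tri [0.6179 0.2794 0.0031]
tub
   s 0.6 [237.9 267.8] [0.4976 0.0303 0.055 ]
   t 0.76 [191.  273.6] [0.4998 0.0411 0.055 ]
   tri [0.5008 0.039  0.0639]
tub_rim
   s 0.89 [220.7 271.7] [0.4861 0.0323 0.115 ]
   t 0.55 [188.9 273.1] [0.4977 0.0417 0.115 ]
   tri [0.4953 0.0422 0.1281]
scales
   s 0.57 [252.3 271.5] [0.4918 0.0398 0.    ]
   t 0.77 [192.9 275.3] [0.5015 0.0368 0.    ]
   tri [0.4976 0.0399 0.0052]
lidded_jar
   s 0.91 [352.3 377.2] [0.4936 0.429  0.    ]
   t 0.96 [188.1 140.9] [0.5143 0.4344 0.    ]
   tri [0.5091 0.4309 0.0237]
spare_tub
   t 0.72 [211.8 193.3] [0.4448 0.276  0.    ]
1.45
```

```bash
ls pics
```

```text
s1.png
scene0.png
t1.png
top0.png
wrist0.png
```

View pics/s1.png

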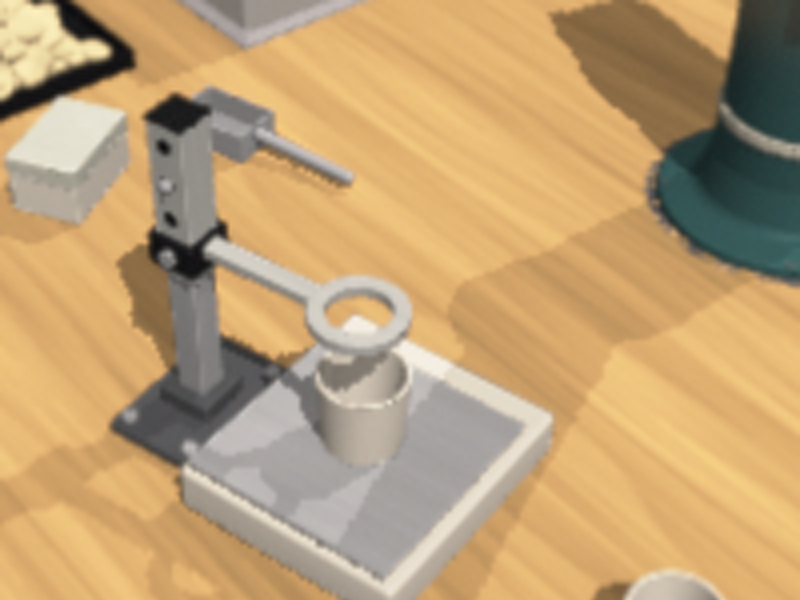

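View pics/t1.png

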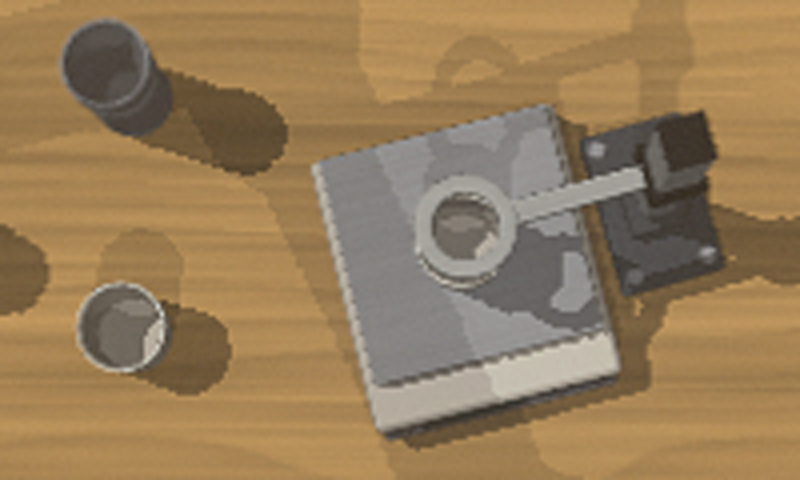

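```bash
python3 - <<'E'
from h import *
from scipy.optimize import least_squares
S=cam("scene");im=S["image"]
P=np.array([.534,-.1005]);ys=np.array([-.0325,.1358]);ys/=np.linalg.norm(ys);xs=np.array([ys[1],-ys[0]])
cv2.imwrite("pics/s2.png",cv2.resize(im[148:203,210:245],None,fx=10,fy=10,interpolation=cv2.INTER_CUBIC))
for z in (.264,.241,.215,.195,.170): 
    p=proj(S,[*(P+.015*xs),z]); print(z,np.round(p,1),"in crop",np.round((p-[148,210])*10))
print("btn tip",proj(S,[*(P+.0205*xs),.215]))
W=cam("wrist");R=np.array(W["R"]);c=-R.T@np.array(W["t"])
o=robot.observe();from scipy.spatial.transform import Rotation as Ro
Rt=Ro.from_quat(o["eef_rot"]).as_matrix();print("cam in tool",Rt.T@(c-o["position"]));print(np.round(Rt.T@R.T,3))
E
```

```text
0.264 [160.2 220.2] in crop [122. 102.]
0.241 [167.7 220.9] in crop [197. 109.]
0.215 [175.8 221.7] in crop [278. 117.]
0.195 [181.9 222.3] in crop [339. 123.]
0.17 [189.3 223. ] in crop [413. 130.]
btn tip [176.86109725 220.20707113]
cam in tool [ 0.07477065  0.00070184 -0.17001758]
[[ 0.001 -0.963 -0.269]
 [ 1.     0.001  0.   ]
 [-0.    -0.269  0.963]]
```

View pics/s2.png

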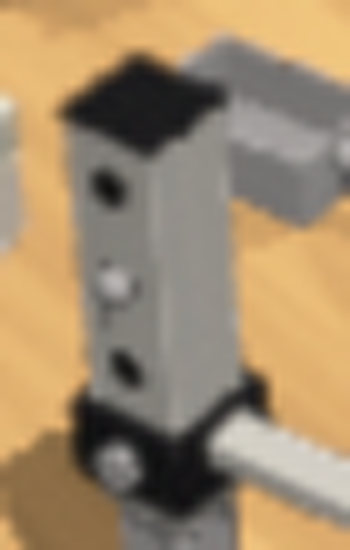

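```bash
cat >> h.py <<'E'
from scipy.spatial.transform import Rotation as Ro
def plan(target,yaw_deg,grip,v=0.045,n=None,wmax=.14):
    """tool pointing down, tool y at yaw_deg (mod 180 nearest)"""
    o=robot.observe();p=np.array(o["position"]);R=Ro.from_quat(o["eef_rot"]).as_matrix()
    a=np.radians(yaw_deg);best=None
    for k in (0,np.pi):
        y=np.array([np.cos(a+k),np.sin(a+k),0]);z=np.array([0,0,-1.]);G=np.column_stack([np.cross(y,z),y,z])
        rv=Ro.from_matrix(R.T@G).as_rotvec()
        if best is None or np.linalg.norm(rv)<np.linalg.norm(best): best=rv
    rv=best;t=np.array(target)
    m=n or max(1,int(np.ceil(max(np.linalg.norm(t-p)/v,np.linalg.norm(rv)/wmax))))
    rows=[];cur=p.copy();Rc=R.copy();acc=np.zeros(3)
    for i in range(m):
        want=p+(t-p)*(i+1)/m
        s=np.round(Rc.T@(want-cur),4 if m<3 else 4)
        r=np.round(rv/m,4)
        cur=cur+Rc@s;Rc=Rc@Ro.from_rotvec(r).as_matrix()
        rows.append([*map(float,s),*map(float,r),grip])
    print("t",round(o["t"],2),"pos",np.round(p,4),"F",np.round(o["ft_force"],1),"w",round(o["grip_width"],4),"yaw",round(float(np.degrees(np.arctan2(R[1,1],R[0,1]))),2), "err",np.round(t-p,4),np.round(rv,4))
    for i in range(0,m,8): print(rows[i:i+8])
E
python3 - <<'E'
from h import *
plan([.534,-.1005,.33],13.6,0)
E
```

```text
t 1.55 pos [0.1512 0.6322 0.2146] F [ 0.1 -0.3  0.4] w 0.0925 yaw 76.54 err [ 0.3828 -0.7327  0.1154] [ 1.0000e-04 -0.0000e+00  1.0986e+00]
[[-0.0286, -0.0328, -0.0061, 0.0, -0.0, 0.0578, 0], [-0.0304, -0.0311, -0.006, 0.0, -0.0, 0.0578, 0], [-0.0321, -0.0293, -0.0061, 0.0, -0.0, 0.0578, 0], [-0.0338, -0.0274, -0.0061, 0.0, -0.0, 0.0578, 0], [-0.0354, -0.0254, -0.0061, 0.0, -0.0, 0.0578, 0], [-0.0367, -0.0233, -0.006, 0.0, -0.0, 0.0578, 0], [-0.038, -0.0212, -0.0061, 0.0, -0.0, 0.0578, 0], [-0.0392, -0.0189, -0.0061, 0.0, -0.0, 0.0578, 0]]
[[-0.0402, -0.0166, -0.0061, 0.0, -0.0, 0.0578, 0], [-0.0411, -0.0143, -0.006, 0.0, -0.0, 0.0578, 0], [-0.0419, -0.0119, -0.0061, 0.0, -0.0, 0.0578, 0], [-0.0424, -0.0094, -0.0061, 0.0, -0.0, 0.0578, 0], [-0.043, -0.007, -0.0061, 0.0, -0.0, 0.0578, 0], [-0.0432, -0.0045, -0.006, 0.0, -0.0, 0.0578, 0], [-0.0435, -0.0019, -0.0061, 0.0, -0.0, 0.0578, 0], [-0.0435, 0.0005, -0.0061, 0.0, -0.0, 0.0578, 0]]
[[-0.0434, 0.0031, -0.0061, 0.0, -0.0, 0.0578, 0], [-0.0432, 0.0055, -0.006, 0.0, -0.0, 0.0578, 0], [-0.0427, 0.0081, -0.0061, 0.0, -0.0, 0.0578, 0]]
```

play_rows(
  increments=[
    [[-0.029,-0.033,-0.01,0,0,0.058,0],[-0.03,-0.031,-0.01,0,0,0.058,0],[-0.032,-0.029,-0.01,0,0,0.058,0],[-0.034,-0.027,-0.01,0,0,0.058,0],[-0.035,-0.025,-0.01,0,0,0.058,0],[-0.037,-0.023,-0.01,0,0,0.058,0],[-0.038,-0.021,-0.01,0,0,0.058,0],[-0.039,-0.019,-0.01,0,0,0.058,0]],
  ],
)

```text
t: 2.35
position: [0.3133, 0.3233, 0.2953]
eef_rot: [0.343, 0.939, 0.0, 0.0]
ft_force: [0.7, 0.5, 0.2]
grip_width: 0.0921
```

play_rows(
  increments=[
    [[-0.04,-0.017,-0.01,0,0,0.058,0],[-0.041,-0.014,-0.01,0,0,0.058,0],[-0.042,-0.012,-0.01,0,0,0.058,0],[-0.042,-0.009,-0.005,0,0,0.058,0],[-0.043,-0.007,0,0,0,0.058,0],[-0.043,-0.005,0,0,0,0.058,0],[-0.043,-0.002,0,0,0,0.058,0],[-0.043,0,0,0,0,0.058,0]],
  ],
)

```text
t: 3.15
position: [0.4719, 0.0155, 0.3301]
eef_rot: [0.55, 0.835, 0.001, 0.0]
ft_force: [-0.1, 1.0, 0.2]
grip_width: 0.0919
```

```bash
python3 - <<'E'
from h import *
plan([.534,-.1005,.33],13.6,0)
W=cam("wrist");cv2.imwrite("pics/w1.png",W["image"])
for n in("tube_top","ring_seat","tub_rim","stand"):
  for r in models.tip_of("wrist",n)[:2]: print(n,r["confidence"],r["pixel"],np.round(atz(W,r["pixel"],dict(tube_top=.264,ring_seat=.170,tub_rim=.115,stand=0)[n]),4))
E
```

```text
t 3.15 pos [0.4719 0.0155 0.3301] F [-0.1  1.   0.2] w 0.0919 yaw 23.25 err [ 6.21e-02 -1.16e-01 -1.00e-04] [ 0.0015 -0.0005  0.1683]
[[-0.0437, 0.0038, 0.0, 0.0005, -0.0002, 0.0561, 0], [-0.0434, 0.0062, 0.0, 0.0005, -0.0002, 0.0561, 0], [-0.043, 0.0086, 0.0001, 0.0005, -0.0002, 0.0561, 0]]
tube_top 0.59 [357.3, 298.3] [ 0.5384 -0.1008  0.264 ]
tub_rim 0.67 [176.2, 307.4] [0.4978 0.036  0.115 ]
stand 0.67 [246.4, 289.5] [ 0.5368 -0.1033  0.    ]
```

View pics/w1.png

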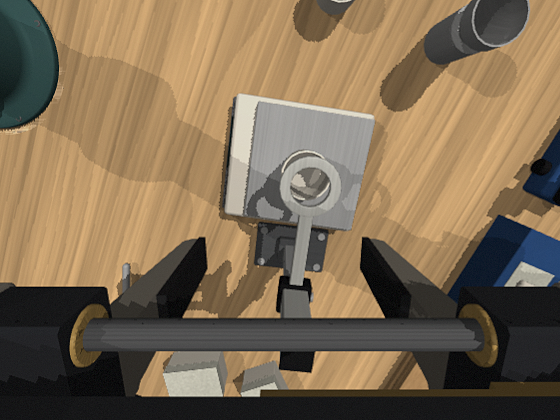

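```bash
python3 - <<'E'
from h import *
W=cam("wrist")
print(atz(W,[185,311],.17))
plan([.5348,-.1007,.325],13.6,0)
E
```

```text
[0.4962688  0.03831165 0.17      ]
t 3.45 pos [0.4709 0.0184 0.3295] F [ 0.7  0.4 -0.3] w 0.0922 yaw 23.5 err [ 0.0639 -0.1191 -0.0045] [-0.0002 -0.0006  0.1728]
[[-0.0337, 0.0028, 0.0011, -0.0, -0.0002, 0.0432, 0], [-0.0335, 0.0042, 0.0011, -0.0, -0.0002, 0.0432, 0], [-0.0333, 0.0057, 0.0011, -0.0, -0.0002, 0.0432, 0], [-0.033, 0.0071, 0.0011, -0.0, -0.0002, 0.0432, 0]]
```

play_rows(
  increments=[
    [[-0.044,0.004,0,0,0,0.056,0],[-0.043,0.006,0,0,0,0.056,0],[-0.043,0.009,0,0,0,0.056,0],[0,0,0,0,0,0,0]],
  ],
)

```text
t: 3.85
position: [0.5351, -0.1022, 0.3295]
eef_rot: [0.62, 0.785, -0.001, 0.001]
ft_force: [-0.7, 0.2, -0.2]
grip_width: 0.0918
```

```bash
python3 - <<'E'
from h import *
W=cam("wrist");cv2.imwrite("pics/w2.png",W["image"]);T=cam("top")
for n in("tube_top","ring_seat","tub_rim"):
  for c,d in(("wrist",W),("top",T)):
   for r in models.tip_of(c,n)[:1]: print(n,c,r["confidence"],r["pixel"],np.round(atz(d,r["pixel"],dict(tube_top=.264,ring_seat=.170,tub_rim=.115,stand=0)[n]),4))
plan([.5348,-.1007,.201],13.6,0,v=.03)
E
```

```text
ring_seat top 0.66 [184.5, 277.9] [0.5018 0.0286 0.17  ]
tub_rim wrist 0.95 [59.3, 278.0] [0.4972 0.0353 0.115 ]
tub_rim top 0.51 [186.6, 274.9] [0.504  0.0369 0.115 ]
t 4.25 pos [ 0.5339 -0.097   0.3298] F [-0.8  0.2 -0.8] w 0.0919 yaw 13.89 err [ 0.0009 -0.0037 -0.1288] [ 0.0006 -0.0009  0.0051]
[[-0.0008, -0.0, 0.0258, 0.0001, -0.0002, 0.001, 0], [-0.0008, -0.0, 0.0257, 0.0001, -0.0002, 0.001, 0], [-0.0007, -0.0, 0.0258, 0.0001, -0.0002, 0.001, 0], [-0.0008, -0.0001, 0.0257, 0.0001, -0.0002, 0.001, 0], [-0.0007, 0.0, 0.0258, 0.0001, -0.0002, 0.001, 0]]
```

View pics/w2.png

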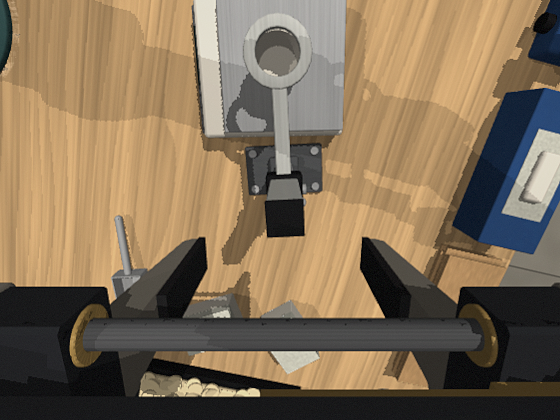

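```bash
python3 - <<'E'
from h import *
W=cam("wrist");im=W["image"];cv2.imwrite("pics/w3.png",cv2.resize(im[0:250,180:380],None,fx=3,fy=3,interpolation=cv2.INTER_CUBIC)[:,:][0:600] if 0 else cv2.resize(im[150:260,220:340],None,fx=5,fy=5,interpolation=cv2.INTER_CUBIC))
for p in([217.5,285],[199,265],[199,303],[236,267],[236,305]): print(np.round(atz(W,p,.264),4))
print("ring",atz(W,[50,278],.17))
plan([.5348,-.1007,.201],13.6,0,v=.03)
E
```

```text
[ 0.5361 -0.0949  0.264 ]
[ 0.5172 -0.0839  0.264 ]
[ 0.5462 -0.0768  0.264 ]
[ 0.5258 -0.1137  0.264 ]
[ 0.5557 -0.1063  0.264 ]
ring [0.49601303 0.04008293 0.17      ]
t 4.3 pos [ 0.534  -0.0973  0.3298] F [ 0.2  0.3 -0.5] w 0.092 yaw 13.86 err [ 0.0008 -0.0034 -0.1288] [ 0.0006 -0.0007  0.0045]
[[-0.0007, -0.0, 0.0258, 0.0001, -0.0001, 0.0009, 0], [-0.0007, -0.0, 0.0257, 0.0001, -0.0001, 0.0009, 0], [-0.0007, -0.0, 0.0258, 0.0001, -0.0001, 0.0009, 0], [-0.0007, -0.0, 0.0257, 0.0001, -0.0001, 0.0009, 0], [-0.0007, -0.0, 0.0258, 0.0001, -0.0001, 0.0009, 0]]
```

View pics/w3.png

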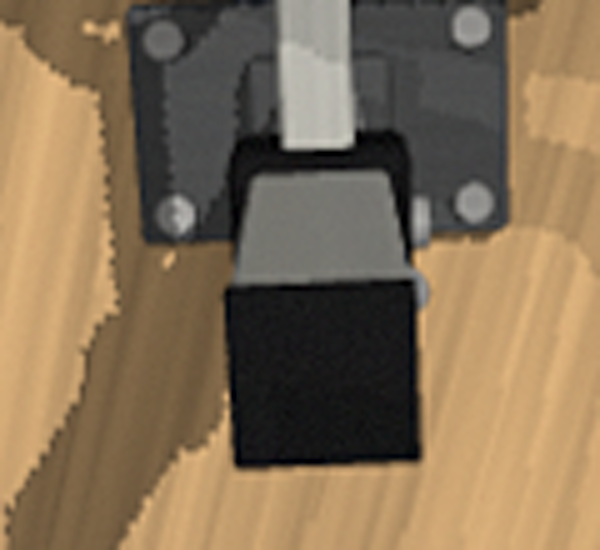

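```bash
python3 - <<'E'
from h import *
plan([.536,-.1007,.201],15.5,0,v=.03)
E
```

```text
t 4.3 pos [ 0.534  -0.0973  0.3298] F [ 0.2  0.3 -0.5] w 0.092 yaw 13.86 err [ 0.002  -0.0034 -0.1288] [ 0.0007 -0.0007 -0.0286]
[[-0.0008, 0.0002, 0.0258, 0.0001, -0.0001, -0.0057, 0], [-0.0007, 0.0002, 0.0257, 0.0001, -0.0001, -0.0057, 0], [-0.0008, 0.0003, 0.0258, 0.0001, -0.0001, -0.0057, 0], [-0.0008, 0.0002, 0.0257, 0.0001, -0.0001, -0.0057, 0], [-0.0007, 0.0002, 0.0258, 0.0001, -0.0001, -0.0057, 0]]
```

play_rows(
  increments=[
    [[-0.004,0.001,0.01,0,0,-0.029,0],[0,0,0.025,0,0,0,0],[0,0,0.025,0,0,0,0],[0,0,0.025,0,0,0,0],[0,0,0.02,0,0,0,0],[0,0,0.01,0,0,0,0],[0,0,0.005,0,0,0,0],[0,0,0,0,0,0,0]],
  ],
)

```text
t: 5.1
position: [0.5361, -0.102, 0.2097]
eef_rot: [0.606, 0.796, -0.0, 0.0]
ft_force: [-0.2, 0.1, 0.7]
grip_width: 0.0919
```

```bash
python3 - <<'E'
from h import *
S=cam("scene");W=cam("wrist")
cv2.imwrite("pics/a1.png",np.hstack([cv2.resize(S["image"][100:240,170:310],(420,420),interpolation=cv2.INTER_CUBIC),cv2.resize(W["image"][150:390,190:380],(330,420))]))
plan([.536,-.1007,.201],15.5,0,v=.03)
E
```

```text
t 5.2 pos [ 0.5366 -0.1022  0.2105] F [-1.2  0.6 -0.3] w 0.0916 yaw 15.41 err [-0.0006  0.0015 -0.0095] [ 0.0015  0.0003 -0.0016]
[[0.0016, -0.0002, 0.0095, 0.0015, 0.0003, -0.0016, 0]]
```

View pics/a1.png

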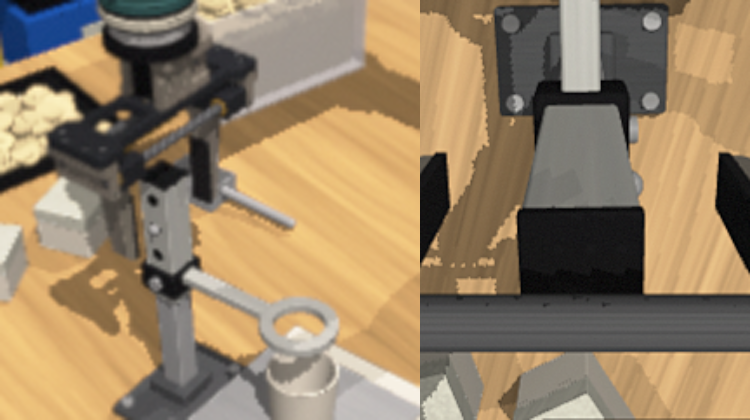

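play_rows(
  increments=[
    [[0.001,0,0.009,0,0,0,0],[0,0,0,0,0,0,150],[0,0,0,0,0,0,180],[0,0,0,0,0,0,255],[0,0,0,0,0,0,255],[0,0,0,0,0,0,255],[0,0,0,0,0,0,255]],
  ],
)

```text
t: 5.9
position: [0.5358, -0.1012, 0.2007]
eef_rot: [0.606, 0.796, 0.0, 0.0]
ft_force: [0.4, -0.2, -0.4]
grip_width: 0.046
```

```bash
python3 - <<'E'
from h import *
W=cam("wrist");S=cam("scene")
cv2.imwrite("pics/a2.png",np.hstack([cv2.resize(S["image"][100:240,170:310],(420,420),interpolation=cv2.INTER_CUBIC),cv2.resize(W["image"][150:390,190:380],(330,420))]))
plan([.536,-.1007,.201],15.5,0,v=.03); print(robot.observe()["torque"])
E
```

```text
t 6.0 pos [ 0.5363 -0.1011  0.2007] F [ 3.   1.3 -1.3] w 0.0381 yaw 15.41 err [-0.0003  0.0004  0.0003] [ 0.0013  0.0003 -0.0016]
[[0.0004, -0.0001, -0.0003, 0.0013, 0.0003, -0.0016, 0]]
[ 0.20900699 -0.83982982 -0.03176545]
```

View pics/a2.png

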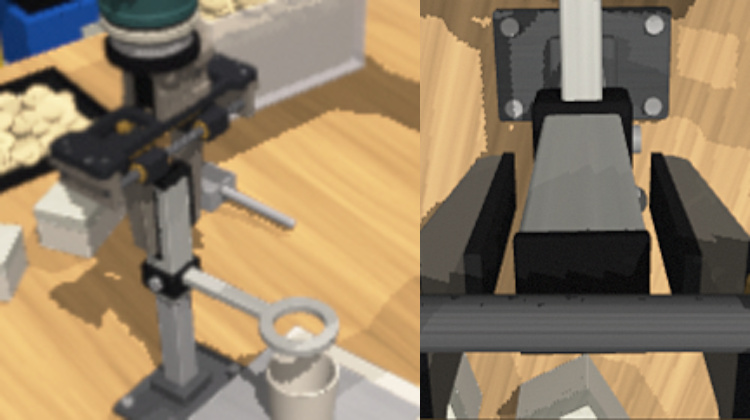

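play_rows(
  increments=[
    [[0,0,0,0,0,0,255],[0,0,0,0,0,0,255],[0,0,0,0,0,0,255],[0,0,0,0,0,0,255]],
  ],
)

```text
t: 6.4
position: [0.5359, -0.1011, 0.2008]
eef_rot: [0.606, 0.796, 0.0, 0.0]
ft_force: [0.8, -0.2, 1.1]
grip_width: 0.0298
```

```bash
python3 - <<'E'
from h import *
plan([.536,-.1007,.201],15.5,0,v=.03); print(robot.observe()["torque"])
E
```

```text
t 6.4 pos [ 0.5359 -0.1011  0.2008] F [ 0.8 -0.2  1.1] w 0.0298 yaw 15.45 err [0.0001 0.0004 0.0002] [ 0.0004  0.0002 -0.001 ]
[[0.0004, 0.0002, -0.0002, 0.0004, 0.0002, -0.001, 0]]
[-0.05027631 -0.138841    0.37048704]
```

play_rows(
  increments=[
    [[0,0,0.001,0,0,0,255],[0,0,0.001,0,0,0,255],[0,0,0.001,0,0,0,255]],
  ],
)

```text
t: 6.7
position: [0.5359, -0.1011, 0.1989]
eef_rot: [0.606, 0.796, 0.0, -0.0]
ft_force: [-4.3, 2.9, 12.4]
grip_width: 0.0301
```

play_rows(
  increments=[
    [[0,0,0.001,0,0,0,255],[0,0,0.001,0,0,0,255]],
  ],
)

```text
t: 6.9
position: [0.5359, -0.1011, 0.1974]
eef_rot: [0.606, 0.796, 0.001, -0.0]
ft_force: [-4.7, 2.5, 18.0]
grip_width: 0.0299
```

play_rows(
  increments=[
    [[0,0,0.001,0,0,0,255],[0,0,0.001,0,0,0,255]],
  ],
)

```text
t: 7.1
position: [0.5359, -0.1011, 0.1956]
eef_rot: [0.606, 0.796, 0.001, -0.0]
ft_force: [-4.8, 2.6, 15.6]
grip_width: 0.0303
```

play_rows(
  increments=[
    [[0,0,0.001,0,0,0,255],[0,0,0.001,0,0,0,255]],
  ],
)

```text
t: 7.3
position: [0.5359, -0.1012, 0.1929]
eef_rot: [0.606, 0.796, 0.0, -0.0]
ft_force: [-3.4, 1.2, 12.6]
grip_width: 0.03
```

```bash
python3 - <<'E'
from h import *
W=cam("wrist");S=cam("scene")
cv2.imwrite("pics/a3.png",np.hstack([cv2.resize(S["image"][100:240,170:310],(420,420),interpolation=cv2.INTER_CUBIC),cv2.resize(W["image"][150:390,190:380],(330,420))]))
plan([.536,-.1007,.191],15.5,0,v=.03); print(robot.observe()["torque"])
E
```

```text
t 7.4 pos [ 0.5359 -0.1011  0.1924] F [-0.4 -0.4  5.1] w 0.0301 yaw 15.45 err [ 0.0001  0.0004 -0.0014] [ 0.0006 -0.0003 -0.0008]
[[0.0004, 0.0002, 0.0014, 0.0006, -0.0003, -0.0008, 0]]
[-0.09590226  0.30651021  0.42707709]
```

View pics/a3.png

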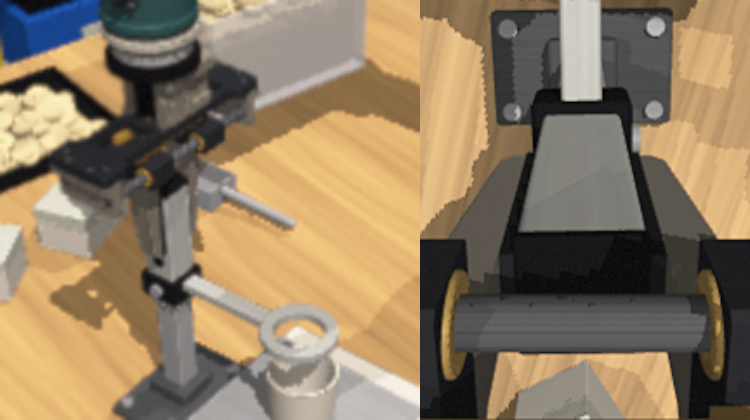

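play_rows(
  increments=[
    [[0,0,0.002,0,0,0,255],[0,0,0.002,0,0,0,255],[0,0,0,0,0,0,255],[0,0,0,0,0,0,0],[0,0,0,0,0,0,0],[0,0,0,0,0,0,0]],
  ],
)

```text
t: 8.0
position: [0.5353, -0.1013, 0.1873]
eef_rot: [0.606, 0.795, -0.0, -0.0]
ft_force: [-0.8, -0.1, 0.0]
grip_width: 0.0518
```

```bash
python3 - <<'E'
from h import *
W=cam("wrist");S=cam("scene")
cv2.imwrite("pics/a4.png",np.hstack([cv2.resize(S["image"][100:240,170:310],(420,420),interpolation=cv2.INTER_CUBIC),cv2.resize(W["image"][150:390,190:380],(330,420))]))
plan([.536,-.1007,.191],15.5,0,v=.03); print(robot.observe()["torque"])
E
```

```text
t 8.1 pos [ 0.5355 -0.1013  0.1873] F [-0.5 -1.   0.3] w 0.0599 yaw 15.38 err [0.0005 0.0006 0.0037] [-0.0005 -0.0001 -0.002 ]
[[0.0004, 0.0007, -0.0037, -0.0005, -0.0001, -0.002, 0]]
[-0.06105119  0.06586147 -0.02140557]
```

View pics/a4.png

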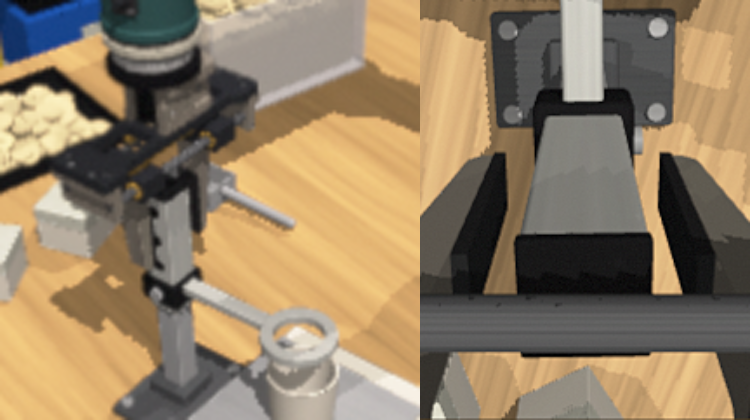

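play_rows(
  increments=[
    [[0,0,-0.02,0,0,0,0],[0,0,-0.03,0,0,0,0],[0,0,-0.03,0,0,0,0],[0,0,-0.01,0,0,0,120],[0,0,0,0,0,0,255],[0,0,0,0,0,0,255],[0,0,0,0,0,0,255],[0,0,0,0,0,0,255]],
  ],
)

```text
t: 8.9
position: [0.5351, -0.101, 0.2764]
eef_rot: [0.606, 0.796, -0.001, -0.001]
ft_force: [0.1, 0.6, 0.8]
grip_width: 0.048
```

play_rows(
  increments=[
    [[0,0,0,0,0,0,255],[0,0,0,0,0,0,255],[0,0,0,0,0,0,255],[0,0,0,0,0,0,255]],
  ],
)

```text
t: 9.3
position: [0.5357, -0.1012, 0.2776]
eef_rot: [0.606, 0.796, 0.0, 0.0]
ft_force: [0.1, 1.5, 0.5]
grip_width: 0.0162
```

```bash
python3 - <<'E'
from h import *
W=cam("wrist");S=cam("scene")
cv2.imwrite("pics/a5.png",np.hstack([cv2.resize(S["image"][140:210,195:265],(420,420),interpolation=cv2.INTER_CUBIC),cv2.resize(W["image"][150:390,190:380],(330,420))]))
plan([.536,-.1007,.251],15.5,255,v=.03); print(robot.observe()["torque"])
E
```

```text
t 9.4 pos [ 0.5357 -0.1012  0.2776] F [ 0.1 -0.3 -0.1] w 0.0075 yaw 15.41 err [ 0.0003  0.0005 -0.0266] [ 0.0001  0.     -0.0016]
[[0.0004, 0.0004, 0.0266, 0.0001, 0.0, -0.0016, 255]]
[-0.07012012  0.04864617  0.07170361]
```

View pics/a5.png

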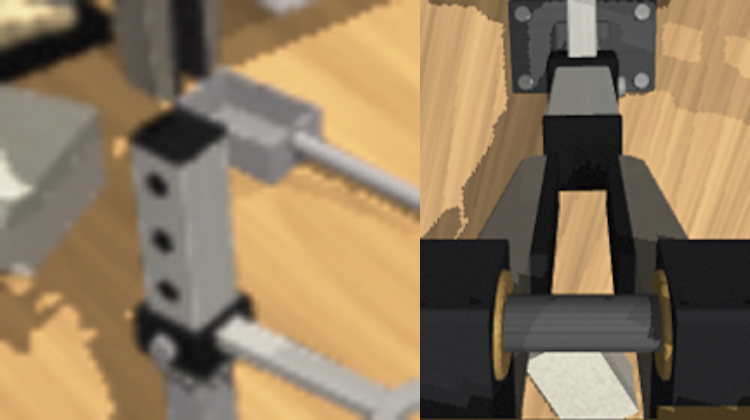

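play_rows(
  increments=[
    [[0,0,0.01,0,0,0,255],[0,0,0.01,0,0,0,255],[0,0,0.004,0,0,0,255],[0,0,0.001,0,0,0,255],[0,0,0.001,0,0,0,255],[0,0,0.001,0,0,0,255]],
  ],
)

```text
t: 10.0
position: [0.5354, -0.1012, 0.2514]
eef_rot: [0.606, 0.796, 0.0, -0.001]
ft_force: [-5.4, 1.7, 10.2]
grip_width: 0.0006
```

play_rows(
  increments=[
    [[0,0,0.001,0,0,0,255],[0,0,0.001,0,0,0,255],[0,0,0.001,0,0,0,255]],
  ],
)

```text
t: 10.3
position: [0.5354, -0.1012, 0.249]
eef_rot: [0.606, 0.795, 0.0, -0.0]
ft_force: [-6.3, 0.9, 12.6]
grip_width: 0.0003
```

play_rows(
  increments=[
    [[0,0,0.001,0,0,0,255],[0,0,0.001,0,0,0,255],[0,0,0.001,0,0,0,255],[0,0,0.001,0,0,0,255]],
  ],
)

```text
t: 10.7
position: [0.5354, -0.1012, 0.245]
eef_rot: [0.606, 0.796, 0.0, -0.0]
ft_force: [-5.1, 0.3, 10.3]
grip_width: 0.0001
```

play_rows(
  increments=[
    [[0,0,0.001,0,0,0,255],[0,0,0.001,0,0,0,255],[0,0,0.001,0,0,0,255],[0,0,0,0,0,0,255]],
  ],
)

```text
t: 11.1
position: [0.5354, -0.1012, 0.2416]
eef_rot: [0.606, 0.795, 0.0, -0.0]
ft_force: [-3.3, 2.1, 8.8]
grip_width: 0.0004
```

```bash
python3 - <<'E'
from h import *
S=cam("scene")
cv2.imwrite("pics/a6.png",cv2.resize(S["image"][140:210,195:265],(560,560),interpolation=cv2.INTER_CUBIC))
plan([.536,-.1007,.235],15.5,255,v=.03); print(robot.observe()["torque"])
E
```

```text
t 11.15 pos [ 0.5354 -0.1012  0.2416] F [-4.   0.9  8.6] w 0.0005 yaw 15.4 err [ 0.0006  0.0005 -0.0066] [-0.0001 -0.0011 -0.0017]
[[0.0003, 0.0007, 0.0066, -0.0001, -0.0011, -0.0017, 255]]
[0.19811871 1.02559945 0.00569695]
```

View pics/a6.png

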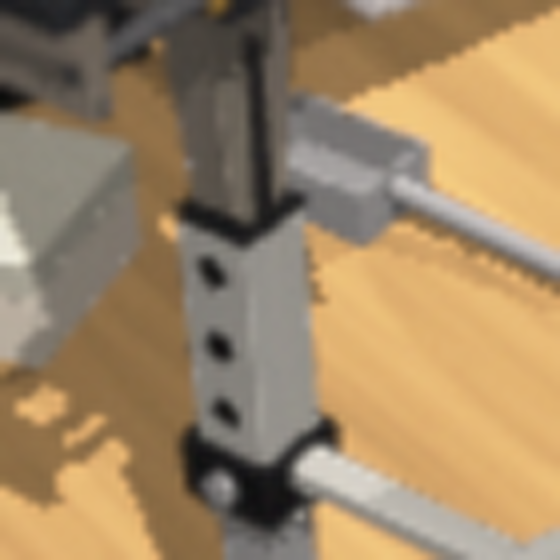

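play_rows(
  increments=[
    [[0,0,0.001,0,0,0,255],[0,0,0.001,0,0,0,255],[0,0,0.0005,0,0,0,255],[0,0,0.0005,0,0,0,255]],
  ],
)

```text
t: 11.55
position: [0.5355, -0.1012, 0.2386]
eef_rot: [0.606, 0.795, 0.0, -0.0]
ft_force: [-4.7, 1.3, 6.9]
grip_width: 0.0008
```

play_rows(
  increments=[
    [[0,0,0.0005,0,0,0,255],[0,0,0.0005,0,0,0,255]],
  ],
)

```text
t: 11.75
position: [0.5355, -0.1012, 0.2373]
eef_rot: [0.606, 0.795, 0.0, -0.0]
ft_force: [-3.4, 0.4, 6.9]
grip_width: 0.0004
```

play_rows(
  increments=[
    [[0,0,0.0005,0,0,0,255],[0,0,0.0005,0,0,0,255]],
  ],
)

```text
t: 11.95
position: [0.5356, -0.1012, 0.2359]
eef_rot: [0.606, 0.795, 0.0, -0.0]
ft_force: [-2.7, 1.1, 5.0]
grip_width: 0.0005
```

```bash
python3 - <<'E'
from h import *
S=cam("scene")
cv2.imwrite("pics/a7.png",cv2.resize(S["image"][140:210,195:265],(560,560),interpolation=cv2.INTER_CUBIC))
plan([.536,-.1007,.235],15.5,255,v=.03)
E
```

```text
t 12.0 pos [ 0.5356 -0.1012  0.2357] F [-2.  -0.3  3.3] w 0.0004 yaw 15.41 err [ 0.0004  0.0005 -0.0007] [-0.0001 -0.0002 -0.0016]
[[0.0004, 0.0005, 0.0007, -0.0001, -0.0002, -0.0016, 255]]
```

View pics/a7.png

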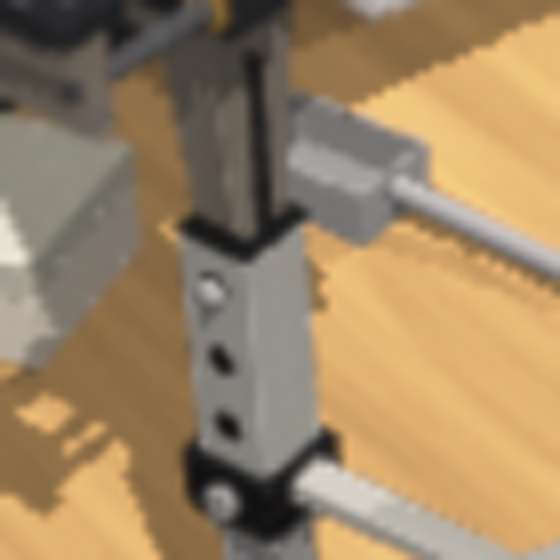

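play_rows(
  increments=[
    [[0,0,-0.005,0,0,0,255],[0,0,-0.02,0,0,0,255],[0,0,-0.03,0,0,0,255]],
  ],
)

```text
t: 12.3
position: [0.5351, -0.101, 0.29]
eef_rot: [0.606, 0.795, -0.001, -0.001]
ft_force: [1.2, -0.0, -0.3]
grip_width: 0.0005
```

```bash
python3 - <<'E'
from h import *
S=cam("scene")
cv2.imwrite("pics/a8.png",cv2.resize(S["image"][140:210,195:265],(560,560),interpolation=cv2.INTER_CUBIC))
plan([.60,.25,.28],25,0,v=.045)
E
```

```text
t 12.35 pos [ 0.5382 -0.102   0.2958] F [ 2.9 -0.7  3. ] w 0.0001 yaw 15.38 err [ 0.0618  0.352  -0.0158] [ 0.0063  0.0029 -0.168 ]
[[0.0404, 0.0191, 0.002, 0.0008, 0.0004, -0.021, 0], [0.04, 0.02, 0.002, 0.0008, 0.0004, -0.021, 0], [0.0395, 0.0207, 0.002, 0.0008, 0.0004, -0.021, 0], [0.0391, 0.0217, 0.002, 0.0008, 0.0004, -0.021, 0], [0.0386, 0.0224, 0.002, 0.0008, 0.0004, -0.021, 0], [0.0382, 0.0232, 0.002, 0.0008, 0.0004, -0.021, 0], [0.0376, 0.0241, 0.002, 0.0008, 0.0004, -0.021, 0], [0.0372, 0.0248, 0.002, 0.0008, 0.0004, -0.021, 0]]
```

View pics/a8.png

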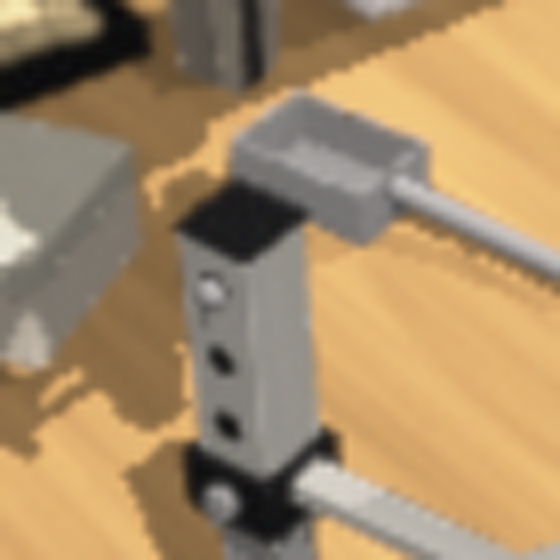

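play_rows(
  increments=[
    [[0.04,0.019,0.001,0,0,-0.021,0],[0.04,0.02,0.001,0,0,-0.021,0],[0.04,0.021,0.001,0,0,-0.021,0],[0.039,0.022,0.001,0,0,-0.021,0],[0.039,0.022,0.001,0,0,-0.021,0],[0.038,0.023,0.001,0,0,-0.021,0],[0.038,0.024,0.001,0,0,-0.021,0],[0.037,0.025,0.001,0,0,-0.021,0]],
  ],
)

```text
t: 13.15
position: [0.5976, 0.2535, 0.2827]
eef_rot: [0.537, 0.844, 0.001, 0.0]
ft_force: [0.4, -0.9, 0.1]
grip_width: 0.0623
```

play_rows(
  increments=[
    [[0,0,0,0,0,0,0],[0,0,0,0,0,0,0]],
  ],
)

```text
t: 13.35
position: [0.5971, 0.2525, 0.2819]
eef_rot: [0.536, 0.844, -0.0, 0.0]
ft_force: [0.5, -0.2, -0.1]
grip_width: 0.078
```

```bash
python3 - <<'E'
from h import *
d={c:cam(c) for c in("wrist","scene","top")}
cv2.imwrite("pics/b1.png",d["wrist"]["image"])
for n,z in(("funnel_mid",.075),("spout_tip",.025),("beaker",0)):
  for c in d:
   for r in models.tip_of(c,n)[:1]: print(n,c,r["confidence"],np.round(r["pixel"],1),np.round(atz(d[c],r["pixel"],z),4))
plan([.612,.281,.25],25,0)
E
```

```text
funnel_mid wrist 0.8 [174.  306.4] [0.6186 0.2764 0.075 ]
funnel_mid scene 0.61 [317.5 296.6] [0.6097 0.2745 0.075 ]
spout_tip wrist 0.62 [267.2 169.5] [0.5011 0.0544 0.025 ]
spout_tip scene 0.56 [331.8 295.6] [0.6139 0.2798 0.025 ]
beaker wrist 0.58 [159.8 298.5] [0.6094 0.2812 0.    ]
beaker scene 0.81 [335.2 295.1] [0.6103 0.2759 0.    ]
t 13.95 pos [0.5972 0.2511 0.2827] F [-0.2 -0.4  1. ] w 0.092 yaw 25.02 err [ 0.0148  0.0299 -0.0327] [ 0.0002 -0.0001  0.0003]
[[0.0104, 0.013, 0.0164, 0.0001, -0.0001, 0.0002, 0], [0.0104, 0.0131, 0.0163, 0.0001, -0.0001, 0.0002, 0]]
```

View pics/b1.png

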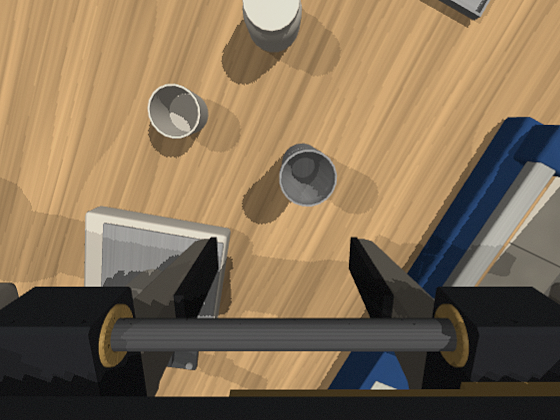

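```bash
python3 - <<'E'
from h import *
W=cam("wrist");cv2.imwrite("pics/b2.png",cv2.resize(W["image"][130:230,250:370],None,fx=6,fy=6,interpolation=cv2.INTER_CUBIC))
for p in([177.5,307.5],[177.5,279],[177.5,336],[149,307.5],[206,307.5]): print(np.round(atz(W,p,.125),4))
T=cam("top")
for c in("top","scene","wrist"):
  for r in models.regions_of(c,"funnel_mid")[:1]: print(c,r["confidence"],r["rect"])
E
```

```text
[0.6146 0.2782 0.125 ]
[0.587  0.2653 0.125 ]
[0.6423 0.2911 0.125 ]
[0.6013 0.3052 0.125 ]
[0.6286 0.2498 0.125 ]
scene 0.93 [287.4, 294.5, 24.9, 37.5]
wrist 0.89 [280.6, 148.5, 57.1, 54.8]
```

View pics/b2.png

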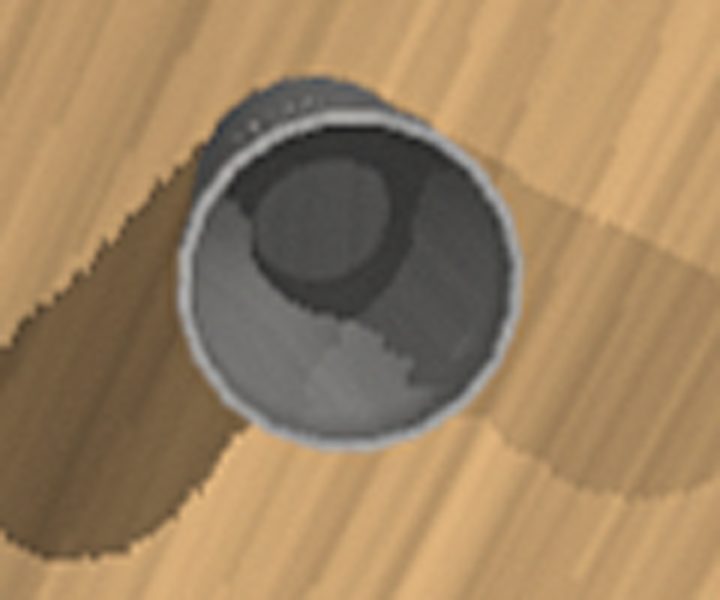

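```bash
python3 - <<'E'
from h import *
plan([.6145,.2783,.2],25,0)
E
```

```text
t 14.2 pos [0.5971 0.2513 0.2826] F [0.9 0.2 0.1] w 0.092 yaw 25.04 err [ 0.0174  0.027  -0.0826] [ 0.     -0.      0.0007]
[[0.0085, 0.0136, 0.0413, 0.0, -0.0, 0.0004, 0], [0.0086, 0.0136, 0.0413, 0.0, -0.0, 0.0004, 0]]
```

play_rows(
  increments=[
    [[0.0085,0.0135,0.02,0,0,0,0],[0.0085,0.0135,0.03,0,0,0,0],[0,0,0.03,0,0,0,0],[0,0,0.01,0,0,0,0],[0,0,0,0,0,0,0]],
  ],
)

```text
t: 14.7
position: [0.6136, 0.2775, 0.1911]
eef_rot: [0.537, 0.843, -0.001, -0.001]
ft_force: [0.5, 0.1, -0.2]
grip_width: 0.0919
```

```bash
python3 - <<'E'
from h import *
W=cam("wrist");cv2.imwrite("pics/b3.png",W["image"])
plan([.6145,.2783,.0935],25,0)
for r in models.regions_of("wrist","funnel_mid")[:1]: print(r["confidence"],r["rect"]); x,y,w,h=r["rect"]; print(atz(W,[y+h/2,x+w/2],.125))
E
```

```text
t 14.75 pos [0.6146 0.2777 0.1929] F [ 1.   0.4 -0.8] w 0.0922 yaw 25.0 err [-0.0001  0.0006 -0.0994] [-0.0003  0.0004  0.0001]
[[0.0002, 0.0001, 0.0331, -0.0001, 0.0001, 0.0, 0], [0.0002, 0.0, 0.0331, -0.0001, 0.0001, 0.0, 0], [0.0002, 0.0001, 0.0332, -0.0001, 0.0001, 0.0, 0]]
0.87 [249.1, 171.8, 73.5, 80.0]
[0.61390648 0.28407603 0.125     ]
```

View pics/b3.png

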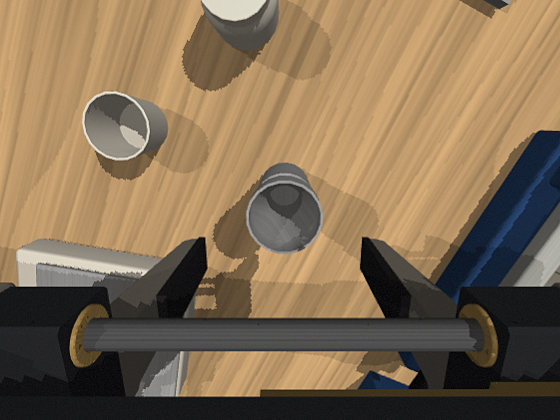

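play_rows(
  increments=[
    [[0.001,0,0.03,0,0,0,0],[0,0,0.03,0,0,0,0],[0,0,0.025,0,0,0,0],[0,0,0.014,0,0,0,0],[0,0,0,0,0,0,60],[0,0,0,0,0,0,255],[0,0,0,0,0,0,255],[0,0,0,0,0,0,255]],
  ],
)

```text
t: 15.6
position: [0.6146, 0.2793, 0.0952]
eef_rot: [0.537, 0.844, 0.001, 0.0]
ft_force: [-1.7, -1.0, 1.2]
grip_width: 0.062
```

play_rows(
  increments=[
    [[0,0,0,0,0,0,255],[0,0,0,0,0,0,255],[0,0,0,0,0,0,255]],
  ],
)

```text
t: 15.9
position: [0.6147, 0.2792, 0.0951]
eef_rot: [0.537, 0.844, 0.001, 0.0]
ft_force: [-1.6, -0.7, 5.6]
grip_width: 0.0613
```

play_rows(
  increments=[
    [[0,0,-0.01,0,0,0,255],[0,0,-0.02,0,0,0,255],[0,0,-0.025,0,0,0,255],[0,0,-0.03,0,0,0,255],[0,0,-0.03,0,0,0,255],[0,0,-0.03,0,0,0,255],[0,0,-0.02,0,0,0,255],[0,0,0,0,0,0,255]],
  ],
)

```text
t: 16.7
position: [0.6156, 0.2794, 0.2624]
eef_rot: [0.537, 0.844, 0.003, 0.002]
ft_force: [0.4, 0.6, -1.0]
grip_width: 0.0612
```

```bash
python3 - <<'E'
from h import *
d={c:cam(c) for c in("wrist","scene","top")}
cv2.imwrite("pics/c1.png",d["scene"]["image"]);
cv2.imwrite("pics/c2.png",cv2.resize(d["top"]["image"][100:260,140:360],None,fx=3.5,fy=3.5,interpolation=cv2.INTER_CUBIC))
plan([.4985,.0355,.26],25,255,v=.04)
o=robot.observe();g=np.array(o["position"]);print("expect mid",proj(d["scene"],g-[0,0,.02]),"tip",proj(d["scene"],g-[0,0,.07]))
for n in("funnel_mid","spout_tip"):
  for c in("scene","wrist"):
    for r in models.tip_of(c,n)[:1]: print(n,c,r["confidence"],r["pixel"])
for n,z in(("ring_seat",.1417),("tub_rim",.115),("tub",.055)):
  for c in("scene","top"):
    for r in models.tip_of(c,n)[:1]: print(n,c,r["confidence"],r["pixel"],atz(d[c],r["pixel"],z))
E
```

```text
t 16.85 pos [0.6131 0.2788 0.2573] F [-0.1  0.9 -1.8] w 0.0615 yaw 25.04 err [-0.1146 -0.2433  0.0027] [-0.002  -0.0001  0.0007]
[[-0.0246, -0.0296, -0.0003, -0.0003, -0.0, 0.0001, 255], [-0.0245, -0.0295, -0.0004, -0.0003, -0.0, 0.0001, 255], [-0.0246, -0.0295, -0.0003, -0.0003, -0.0, 0.0001, 255], [-0.0246, -0.0296, -0.0004, -0.0003, -0.0, 0.0001, 255], [-0.0246, -0.0295, -0.0003, -0.0003, -0.0, 0.0001, 255], [-0.0245, -0.0296, -0.0004, -0.0003, -0.0, 0.0001, 255], [-0.0246, -0.0295, -0.0004, -0.0003, -0.0, 0.0001, 255]]
expect mid [273.94612926 301.21969881] tip [289.512137   299.69919665]
funnel_mid scene 0.71 [272.6, 301.2]
funnel_mid wrist 0.79 [238.2, 283.4]
spout_tip scene 0.68 [290.4, 302.6]
spout_tip wrist 0.85 [214.7, 284.2]
ring_seat scene 0.76 [217.0, 270.7] [0.49703721 0.04149245 0.1417    ]
ring_seat top 0.88 [187.3, 276.1] [0.49838923 0.03345463 0.1417    ]
tub_rim scene 0.63 [289.9, 303.4] [0.56939389 0.24851545 0.115     ]
tub_rim top 0.73 [191.3, 274.6] [0.49119018 0.03764309 0.115     ]
tub scene 0.82 [240.6, 269.3] [0.50061262 0.04067341 0.055     ]
tub top 0.69 [191.3, 273.6] [0.49898911 0.0411116  0.055     ]
```

View pics/c1.png

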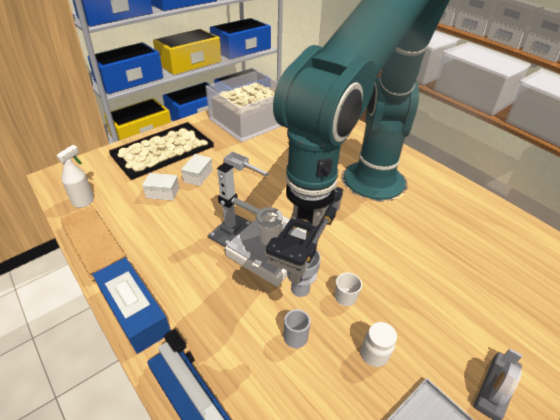

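View pics/c2.png

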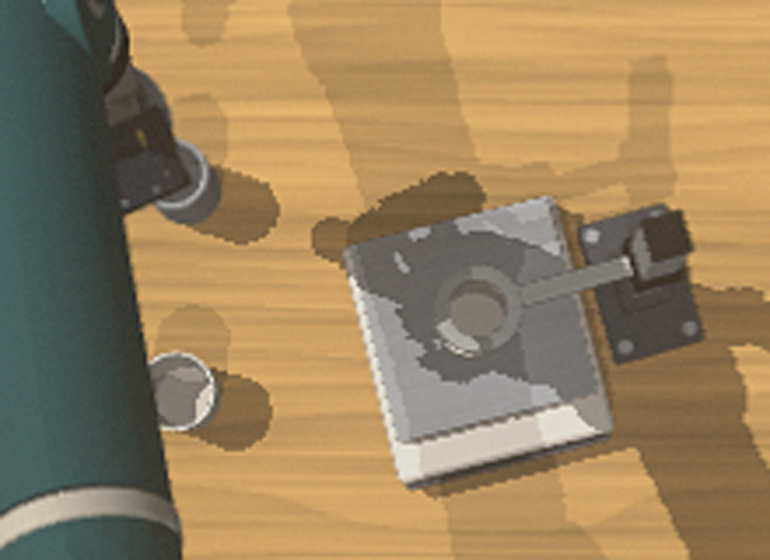

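```bash
python3 - <<'E'
from h import *
S=cam("scene");T=cam("top")
from numpy import cos,sin,pi
def draw(d,c0,box,f):
    im=cv2.resize(d["image"][box[0]:box[1],box[2]:box[3]],None,fx=f,fy=f,interpolation=cv2.INTER_CUBIC)
    a=np.linspace(0,2*pi,80)
    for r,z,col in((.022,.1417,(0,0,255)),(.034,.1417,(0,255,0))):
        pts=[(proj(d,[c0[0]+r*cos(t),c0[1]+r*sin(t),z])-[box[0]-.5,box[2]-.5])*f for t in a]
        for p in pts: cv2.circle(im,(int(p[1]),int(p[0])),1,col,-1)
    return im
c=(.4985,.0345)
A=draw(S,c,(195,255,240,300),8);B=draw(T,c,(160,220,245,305),8)
A2=cv2.resize(S["image"][195:255,240:300],None,fx=8,fy=8,interpolation=cv2.INTER_CUBIC)
cv2.imwrite("pics/d1.png",cv2.resize(np.hstack([A,B]),(800,400)));cv2.imwrite("pics/d2.png",A2)
for n in("ring_seat",):
  for cn,d in(("scene",S),("top",T)):
    for r in models.regions_of(cn,n)[:1]: print(cn,r["confidence"],r["rect"])
E
```

```text
scene 0.89 [220.3, 161.7, 62.4, 67.0]
top 0.78 [265.6, 161.1, 70.6, 38.0]
```

View pics/d1.png

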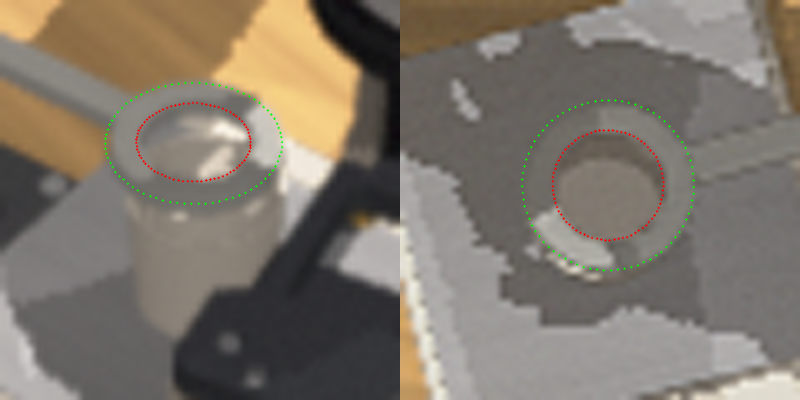

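```bash
python3 - <<'E'
from h import *
W=cam("wrist");im=W["image"].copy()
o=robot.observe();g=np.array(o["position"]);R=Ro.from_quat(o["eef_rot"]).as_matrix()
for t in np.linspace(0,2*np.pi,90):
    X=g+R@np.array([.031*np.cos(t),.031*np.sin(t),-.030]); p=proj(W,X); cv2.circle(im,(int(round(p[1])),int(round(p[0]))),1,(0,0,255),-1)
cv2.imwrite("pics/e1.png",np.vstack([np.hstack([im[160:310,190:380],W["image"][160:310,190:380]])]).repeat(2,0).repeat(2,1))
plan([.4985,.035,.255],25,255,v=.04)
E
```

```text
t 17.6 pos [0.614  0.279  0.2587] F [-0.2 -0.3 -1.6] w 0.0612 yaw 25.03 err [-0.1155 -0.244  -0.0037] [ 0.0002 -0.0001  0.0006]
[[-0.0246, -0.0297, 0.0005, 0.0, -0.0, 0.0001, 255], [-0.0246, -0.0297, 0.0005, 0.0, -0.0, 0.0001, 255], [-0.0246, -0.0297, 0.0006, 0.0, -0.0, 0.0001, 255], [-0.0246, -0.0297, 0.0005, 0.0, -0.0, 0.0001, 255], [-0.0246, -0.0297, 0.0005, 0.0, -0.0, 0.0001, 255], [-0.0246, -0.0297, 0.0005, 0.0, -0.0, 0.0001, 255], [-0.0247, -0.0297, 0.0005, 0.0, -0.0, 0.0001, 255]]
```

View pics/e1.png

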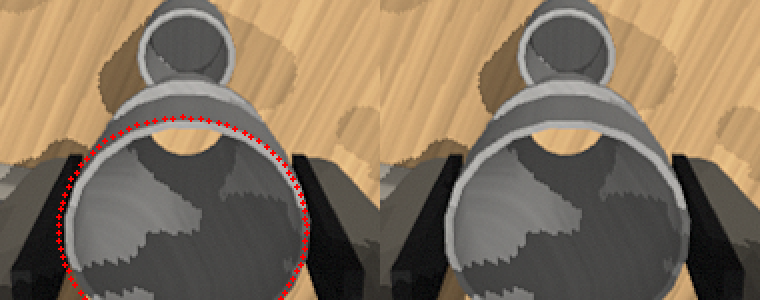

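play_rows(
  increments=[
    [[-0.015,-0.018,0,0,0,0,255],[-0.029,-0.035,0.001,0,0,0,255],[-0.031,-0.038,0.001,0,0,0,255],[-0.031,-0.038,0.001,0,0,0,255],[-0.031,-0.038,0.001,0,0,0,255],[-0.02,-0.025,0,0,0,0,255],[-0.01,-0.011,0,0,0,0,255],[-0.005,-0.005,0,0,0,0,255]],
  ],
)

```text
t: 18.4
position: [0.4984, 0.0344, 0.2551]
eef_rot: [0.538, 0.843, 0.001, 0.0]
ft_force: [1.4, 0.5, -1.5]
grip_width: 0.0619
```

play_rows(
  increments=[
    [[0,0,0.01,0,0,0,255],[0,0,0.01,0,0,0,255],[0,0,0,0,0,0,255]],
  ],
)

```text
t: 18.7
position: [0.4975, 0.0365, 0.2324]
eef_rot: [0.536, 0.844, -0.002, -0.001]
ft_force: [-0.1, 0.5, -1.1]
grip_width: 0.0613
```

```bash
python3 - <<'E'
from h import *
S=cam("scene");W=cam("wrist")
plan([.4985,.035,.215],25,255,v=.04)
f=8;im=cv2.resize(S["image"][175:265,235:310],None,fx=6,fy=6,interpolation=cv2.INTER_CUBIC);im2=im.copy()
g=np.array(robot.observe()["position"])
for c0,r,z,col in((g,.019,g[2]-.07,(255,0,0)),((.4985,.035),.022,.1417,(0,0,255)),((.4985,.035),.034,.1417,(0,255,0)),(g,.029,g[2]-.02,(255,0,255))):
    for t in np.linspace(0,6.28,80):
        p=(proj(S,[c0[0]+r*np.cos(t),c0[1]+r*np.sin(t),z])-[174.5,234.5])*6
        cv2.circle(im,(int(p[1]),int(p[0])),1,col,-1)
cv2.imwrite("pics/f1.png",cv2.resize(np.hstack([im,im2]),(800,480)))
cv2.imwrite("pics/f2.png",W["image"])
E
```

```text
t 18.8 pos [0.4983 0.036  0.2337] F [ 0.5 -0.6 -1. ] w 0.0614 yaw 25.12 err [ 0.0002 -0.001  -0.0187] [-0.0018  0.0003  0.0022]
[[-0.001, -0.0002, 0.0187, -0.0018, 0.0003, 0.0022, 255]]
```

View pics/f1.png

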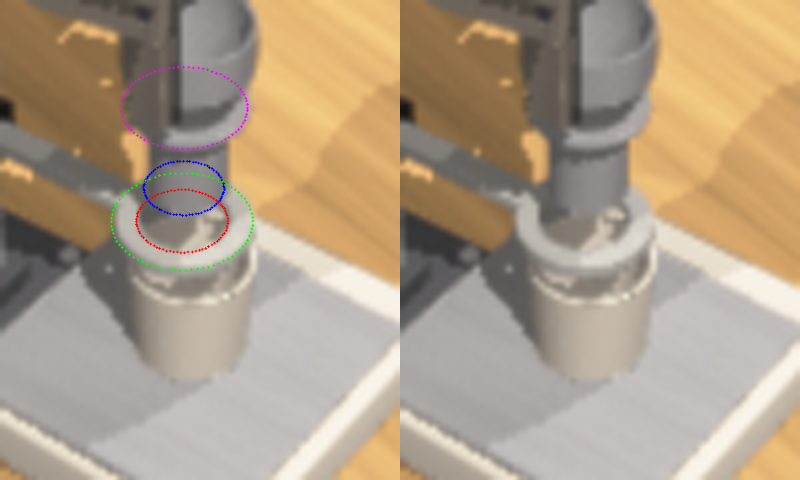

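View pics/f2.png

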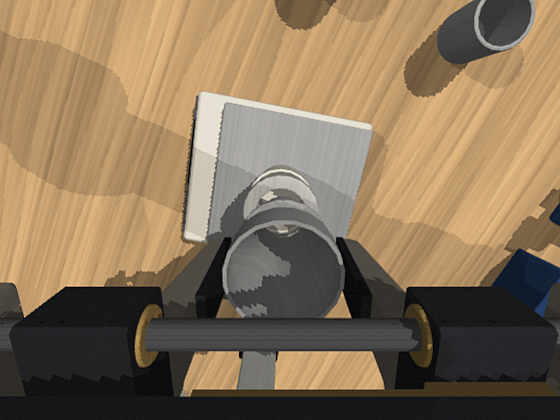

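```bash
python3 - <<'E'
from h import *
plan([.4993,.0352,.215],25,255,v=.04)
E
```

```text
t 18.8 pos [0.4983 0.036  0.2337] F [ 0.5 -0.6 -1. ] w 0.0614 yaw 25.12 err [ 0.001  -0.0008 -0.0187] [-0.0018  0.0003  0.0022]
[[-0.0011, 0.0006, 0.0187, -0.0018, 0.0003, 0.0022, 255]]
```

play_rows(
  increments=[
    [[-0.001,0.0005,0.005,0,0,0,255],[0,0,0.005,0,0,0,255],[0,0,0.005,0,0,0,255],[0,0,0.005,0,0,0,255],[0,0,0.005,0,0,0,255],[0,0,0.003,0,0,0,255],[0,0,0,0,0,0,255]],
  ],
)

```text
t: 19.5
position: [0.4989, 0.0344, 0.2061]
eef_rot: [0.537, 0.844, -0.0, -0.0]
ft_force: [0.1, 1.0, -1.6]
grip_width: 0.0614
```

```bash
python3 - <<'E'
from h import *
S=cam("scene")
plan([.4993,.0352,.165],25,255,v=.04)
im=cv2.resize(S["image"][175:265,235:310],None,fx=7,fy=7,interpolation=cv2.INTER_CUBIC)
cv2.imwrite("pics/f3.png",im[:600])
E
```

```text
t 19.55 pos [0.4991 0.0344 0.2064] F [ 0.4  0.3 -0.8] w 0.0617 yaw 25.03 err [ 0.0002  0.0008 -0.0414] [-0.0003  0.      0.0005]
[[0.0003, 0.0003, 0.0207, -0.0002, 0.0, 0.0003, 255], [0.0004, 0.0002, 0.0207, -0.0002, 0.0, 0.0003, 255]]
```

View pics/f3.png

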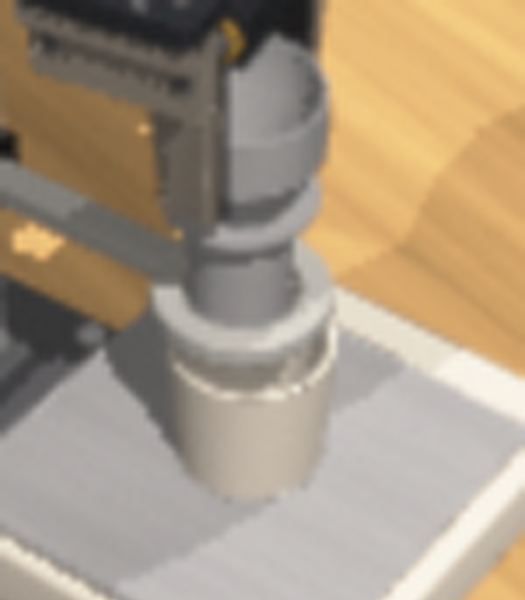

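play_rows(
  increments=[
    [[0.0005,0,0.006,0,0,0,255],[0,0,0.006,0,0,0,255],[0,0,0.006,0,0,0,255],[0,0,0.006,0,0,0,255]],
  ],
)

```text
t: 19.95
position: [0.4989, 0.035, 0.182]
eef_rot: [0.537, 0.844, -0.0, -0.0]
ft_force: [-0.3, -0.1, -1.1]
grip_width: 0.0615
```

play_rows(
  increments=[
    [[0,0,0.005,0,0,0,255],[0,0,0.005,0,0,0,255],[0,0,0.003,0,0,0,255],[0,0,0,0,0,0,255],[0,0,0,0,0,0,255]],
  ],
)

```text
t: 20.45
position: [0.4991, 0.0349, 0.1697]
eef_rot: [0.537, 0.844, 0.0, 0.0]
ft_force: [-0.9, -0.1, -0.5]
grip_width: 0.0613
```

play_rows(
  increments=[
    [[0,0,0.002,0,0,0,255],[0,0,0.002,0,0,0,255],[0,0,0.001,0,0,0,255],[0,0,0,0,0,0,255]],
  ],
)

```text
t: 20.85
position: [0.4989, 0.0349, 0.1645]
eef_rot: [0.537, 0.844, -0.0, -0.0]
ft_force: [0.5, -0.4, -2.0]
grip_width: 0.0616
```

play_rows(
  increments=[
    [[0,0,0.001,0,0,0,255],[0,0,0,0,0,0,255]],
  ],
)

```text
t: 21.05
position: [0.4989, 0.0349, 0.1635]
eef_rot: [0.537, 0.844, -0.0, -0.0]
ft_force: [-0.7, -0.7, -1.6]
grip_width: 0.0617
```

play_rows(
  increments=[
    [[0,0,0.001,0,0,0,255],[0,0,0,0,0,0,255]],
  ],
)

```text
t: 21.25
position: [0.4989, 0.0349, 0.1625]
eef_rot: [0.537, 0.844, -0.0, -0.0]
ft_force: [-1.0, 0.2, -1.9]
grip_width: 0.0615
```

play_rows(
  increments=[
    [[0,0,0.0005,0,0,0,255],[0,0,0.0005,0,0,0,255],[0,0,0,0,0,0,255]],
  ],
)

```text
t: 21.55
position: [0.4989, 0.0349, 0.1615]
eef_rot: [0.537, 0.844, -0.0, -0.0]
ft_force: [-0.3, -0.7, -1.9]
grip_width: 0.0609
```

```bash
python3 - <<'E'
from h import *
S=cam("scene");W=cam("wrist")
plan([.4993,.0352,.16],25,255,v=.04)
im=cv2.resize(S["image"][175:265,225:310],None,fx=6,fy=6,interpolation=cv2.INTER_CUBIC)
cv2.imwrite("pics/f4.png",im[:600])
E
```

```text
t 21.65 pos [0.499  0.0349 0.1616] F [ 0.2 -0.5 -0.8] w 0.0618 yaw 25.03 err [ 0.0003  0.0003 -0.0016] [ 0.     -0.      0.0006]
[[0.0001, 0.0004, 0.0016, 0.0, -0.0, 0.0006, 255]]
```

View pics/f4.png

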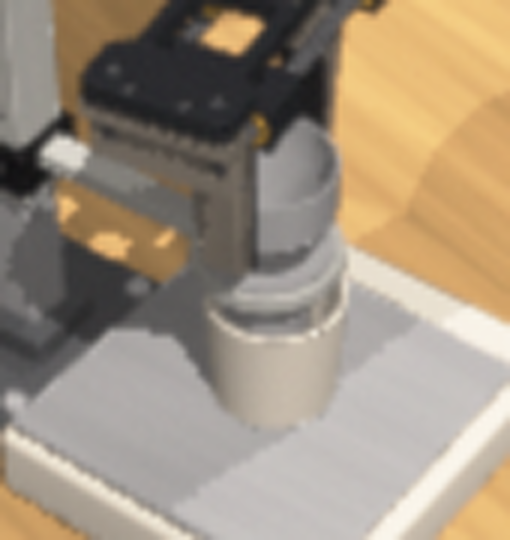

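play_rows(
  increments=[
    [[0,0,0.0005,0,0,0,255],[0,0,0.0005,0,0,0,255],[0,0,0,0,0,0,255]],
  ],
)

```text
t: 21.95
position: [0.4991, 0.0349, 0.161]
eef_rot: [0.537, 0.844, 0.0, 0.0]
ft_force: [-1.8, 0.6, 4.0]
grip_width: 0.0616
```

play_rows(
  increments=[
    [[0,0,0.0005,0,0,0,255],[0,0,0.0005,0,0,0,255],[0,0,0,0,0,0,255]],
  ],
)

```text
t: 22.25
position: [0.4991, 0.0349, 0.1601]
eef_rot: [0.537, 0.844, 0.0, 0.0]
ft_force: [-2.1, -0.5, 5.9]
grip_width: 0.0613
```

play_rows(
  increments=[
    [[0,0,-0.0005,0,0,0,255],[0,0,0,0,0,0,150],[0,0,0,0,0,0,80],[0,0,0,0,0,0,0],[0,0,0,0,0,0,0],[0,0,0,0,0,0,0],[0,0,0,0,0,0,0]],
  ],
)

```text
t: 22.95
position: [0.499, 0.0349, 0.16]
eef_rot: [0.537, 0.844, -0.0, -0.0]
ft_force: [-0.1, -0.2, -0.2]
grip_width: 0.0914
```

```bash
python3 - <<'E'
from h import *
S=cam("scene");W=cam("wrist")
cv2.imwrite("pics/g1.png",np.hstack([cv2.resize(S["image"][175:265,225:310],(397,420),interpolation=cv2.INTER_CUBIC),cv2.resize(W["image"][130:340,180:380],(400,420))]))
plan([.4993,.0352,.26],25,0,v=.04)
E
```

```text
t 23.05 pos [0.499  0.0349 0.1601] F [ 0.2  0.1 -0.2] w 0.092 yaw 25.04 err [0.0003 0.0003 0.0999] [0.     0.     0.0007]
[[0.0, 0.0001, -0.0333, 0.0, 0.0, 0.0002, 0], [0.0001, 0.0002, -0.0333, 0.0, 0.0, 0.0002, 0], [0.0, 0.0001, -0.0333, 0.0, 0.0, 0.0002, 0]]
```

View pics/g1.png

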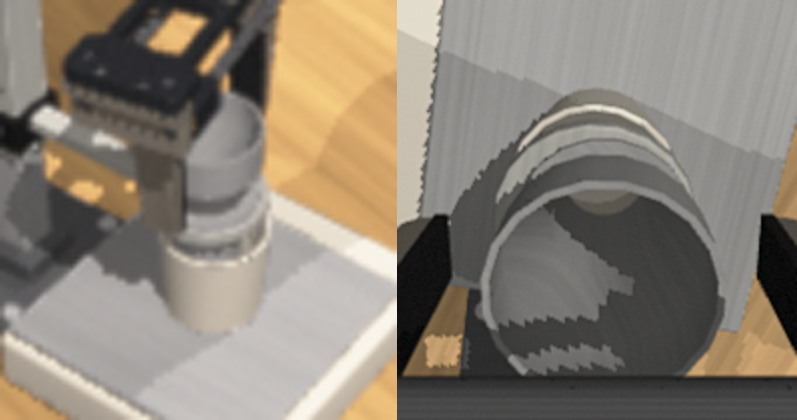

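play_rows(
  increments=[
    [[0,0,-0.01,0,0,0,0],[0,0,-0.02,0,0,0,0],[0,0,-0.04,0,0,0,0],[0,0,-0.045,0,0,0,0],[0,0,-0.045,0,0,0,0],[0.02,0.02,-0.02,0,0,0,0],[0.04,0.02,0,0,0,0,0],[0.04,0.02,0,0,0,0,0]],
  ],
)

```text
t: 23.85
position: [0.5116, 0.1516, 0.3423]
eef_rot: [0.538, 0.843, 0.002, 0.001]
ft_force: [0.4, 0.6, -0.4]
grip_width: 0.0922
```

play_rows(
  increments=[
    [[0.04,0,0,0,0,0,0],[0.04,0,0,0,0,0,0],[0.03,0,0,0,0,0,0],[0,0,0,0,0,0,0],[0,0,0,0,0,0,0]],
  ],
)

```text
t: 24.35
position: [0.4644, 0.2505, 0.3406]
eef_rot: [0.537, 0.844, 0.0, 0.0]
ft_force: [0.4, -0.4, -0.2]
grip_width: 0.0916
```

```bash
python3 - <<'E'
from h import *
S=cam("scene");W=cam("wrist");T=cam("top")
cv2.imwrite("pics/g2.png",np.hstack([cv2.resize(S["image"][145:265,205:305],(500,600),interpolation=cv2.INTER_CUBIC),cv2.resize(T["image"][150:230,250:290],(300,600),interpolation=cv2.INTER_CUBIC)]))
cv2.imwrite("pics/g3.png",T["image"])
for n,z in(("funnel_mid",.1417),("spout_tip",.0917),("ring_seat",.1417),("tub_rim",.115),("tub",.055)):
  for c,d in(("scene",S),("top",T)):
    for r in models.tip_of(c,n)[:1]: print(n,c,round(r["confidence"],2),np.round(r["pixel"],1),np.round(atz(d,r["pixel"],z),4))
print(robot.observe()["t"],robot.observe()["position"],robot.observe()["ft_force"])
E
```

```text
funnel_mid scene 0.9 [215.2 271.1] [0.492  0.0369 0.1417]
funnel_mid top 0.92 [184.6 276.7] [0.5056 0.0319 0.1417]
spout_tip scene 0.94 [231.5 269. ] [0.5022 0.0412 0.0917]
ring_seat scene 0.95 [216.1 266.8] [0.5028 0.0327 0.1417]
tub_rim scene 0.59 [222.9 273.2] [0.4882 0.0412 0.115 ]
tub scene 0.92 [238.9 268.7] [0.498  0.0347 0.055 ]
tub top 0.44 [192.7 274. ] [0.495 0.04  0.055]
25.0 [0.46451904 0.25046535 0.34008569] [ 0.13527422 -0.77458716  0.16683457]
```

View pics/g2.png

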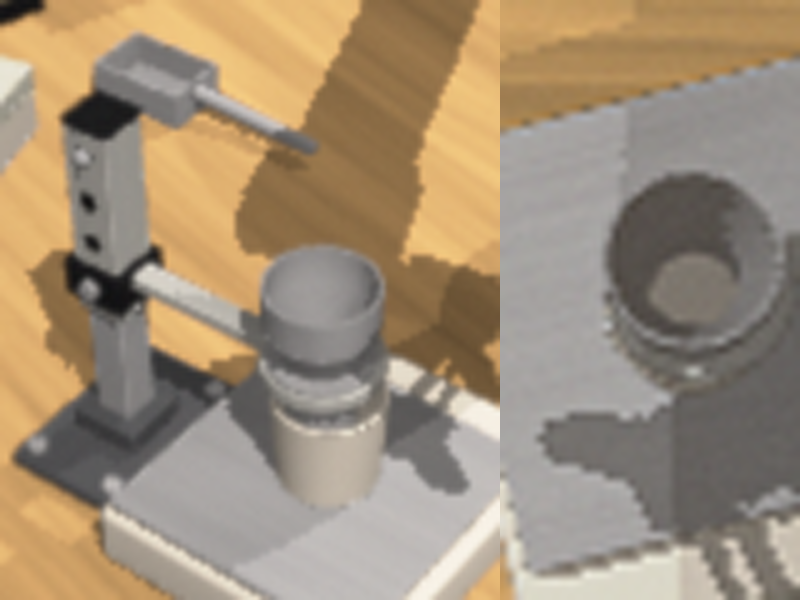

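View pics/g3.png

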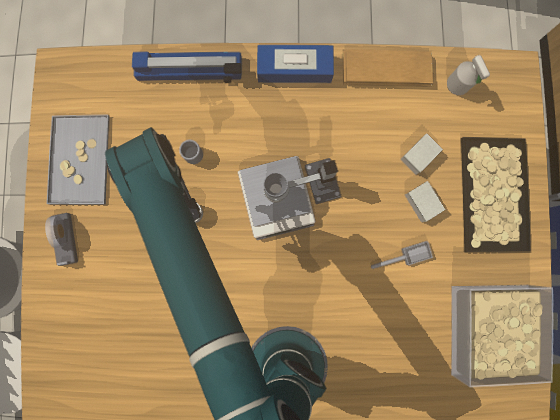

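```bash
python3 - <<'E'
from h import *
out=[]
for n,b,f in(("scene",(190,250,240,300),7),("top",(160,210,250,300),8)):
    d=cam(n);im=cv2.resize(d["image"][b[0]:b[1],b[2]:b[3]],None,fx=f,fy=f,interpolation=cv2.INTER_CUBIC)
    for r,z,col in((.031,.1907,(0,0,255)),(.034,.1407,(0,255,0)),(.029,.1437,(255,0,255)),(.032,.115,(255,0,0))):
        for t in np.linspace(0,6.28,70):
            p=(proj(d,[.499+r*np.cos(t),.035+r*np.sin(t),z])-[b[0]-.5,b[2]-.5])*f
            cv2.circle(im,(int(p[1]),int(p[0])),1,col,-1)
    out.append(cv2.resize(im,(400,400)))
cv2.imwrite("pics/h1.png",np.hstack(out))
S=cam("scene");cv2.imwrite("pics/h2.png",cv2.resize(S["image"][155:200,205:250],(500,500),interpolation=cv2.INTER_CUBIC))
E
```

```text
(no output)
```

View pics/h1.png

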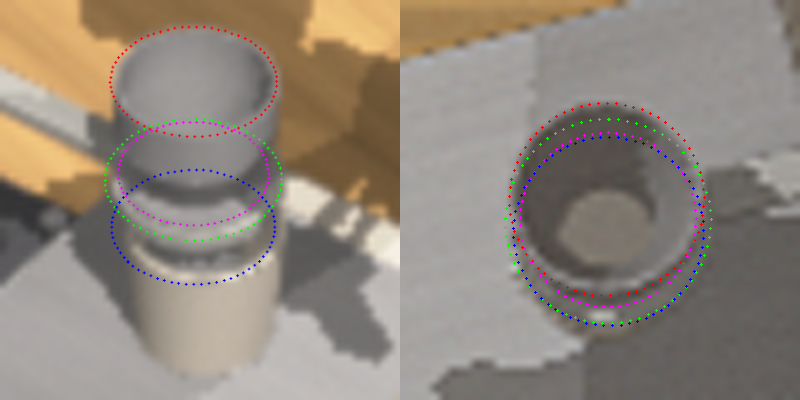

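View pics/h2.png

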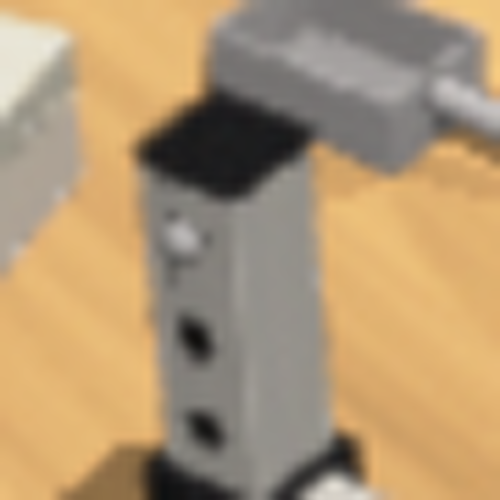

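```bash
python3 - <<'E'
from rig import job
print(job.finish_job())
E
```

```text
the job is handed in; nothing more can be done
None
```

The stand is set, the funnel is seated in its ring, and the job is handed in at about 25 s of the 64 s allowed.

**What I did**
- **Button and tube:** I pinched the tube across the button until the pad was flush. I then pulled the tube down with up to 18 N until the force fell, which showed the button had slipped behind the wall. After about 13 mm I let go and pushed on the tube's cap with shut fingers, at up to about 13 N. The force fell to about 3 N at roughly 28 mm of travel.
- **Funnel:** I gripped it by its collar, lifted it out of the beaker, and lowered it into the ring. Contact showed at about 4–6 N, and I released it there.

**Last checks**
- **Button:** the scene picture shows it sticking out through the next hole, with a shadow below it.
- **Funnel:** it is upright. The drawn mouth outline matches the picture in both the scene and top views, and the flange is at ring height.
- **Tub and surroundings:** the tub looks unmoved and nothing was knocked over. I saw no sign that the beaker or other objects had moved, but I did not measure the beaker afterwards.

**Disagreements**
- **Tub position:** in the scene picture the tub sits about 4–5 mm off the ring's centre, as it did before I placed the funnel. The spout should still be inside the mouth, with about 5 mm to spare. I could not see this directly.
- **Point estimates:** the networks' positions for the funnel and ring differed by up to about 10 mm between cameras, so I relied on the outlines and the forces instead.

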